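# Put the beaded eggs back on their own display plinths

### The arm

A 7-joint arm with a two-finger parallel gripper is mounted at the origin on the work surface. World frame = base frame: x ahead of the robot, y to its left, z up, the work surface at z = 0. Lengths are in m, angles in rad, forces in N, time in s.
With the tool pointing down it reaches from about 0.4 to 0.925 m from the base axis. Payload 4.1 kg.
Tool frame: the origin (TCP) lies on the centre line of the jaws, within the pads' length; the fingertips stand 25 mm ahead of it and the grasp point (between the pads) lies 6 mm ahead of it; x points along the fingers, z is the direction in which the jaws open and shut, and the axes are right-handed (so a half turn about x gives the same grasp; the last joint's range is limited). The gripper opens to 85 mm and grips with 20 to 120 N. Pads are 22 mm wide; open, the fingers measure 114 mm over their backs; the gripper's body (76 mm by 85 mm) begins 54 mm behind the grasp point. The pads swing forward as they close: fully open they stand 13 mm farther back than shut.
Start: joints at [1.15, 0.398, 0.045, 1.537, -0.019, 1.207, -0.051], TCP at [0.206, -0.617, 0.256] pointing down, gripper open.
Joint ranges: [-2.82, 2.82], [-0.49, 2.23], [-1.37, 1.46], [0, 2.46], [-1.36, 4.5], [0.23, 2], [-2.94, 2.94]. Speed limits (rad/s): [2.57, 2.57, 3.14, 3.14, 3.14, 3.14, 3.14].

### API

Orientations are given as [roll, pitch, yaw] about the fixed x, y, z axes, in that order (R = Rz(yaw) Ry(pitch) Rx(roll)).
In Python, from bench import r gives the robot as it stands. The module is installed in compiled form; this text tells all that it offers.
- The arm moves only by the tool play_rows, never from a script. Its argument "series" is a list of rows, each an object of numbers: "dx", "dy", "dz": the shift along the tool's x, y, z in units of 40 mm (1.0 is 40 mm); "ax", "ay", "az": the turn, a rotation vector about the tool's x, y, z in units of 5 degrees (1.0 is 5 degrees). A call has 1 to 20 rows; each row is the pose to reach, as a shift and turn from the pose measured when the call began, along the tool's axes at that moment; what a row does not reach only later rows make up. A row lasts 1/12 s, in which the tool goes at most 41.7 mm and 7.16 degrees, less where a joint would pass 70% of its speed; a pose out of reach is approached as far as the arm can. A call with a gripper value outside its range is refused whole. "gripper" is the closure in counts, from 0 (fully open) to 255 (shut), set as the call begins (left out, the last holds). The fingers move at their own pace and stop on an object; "force" is the grip in N (left out, the last holds). Time passes only in rows, so rows that repeat a pose let the fingers close. It gives the time, the measured TCP pose, the force and the opening at its end, in the units of the state.
- r.state(): the state, without advancing time (a new reading comes with each control period).
- r.read_camera(name): name is "side" or "top"; returns a dict with "pixels" (384x512x3 uint8, red, green, blue), "mtx" (3x3 intrinsics, pixels), "camera_from_world" (4x4, takes a point from world to camera coordinates). Camera axes: x right, y up, looking along -z (the intrinsics and any distortion apply to the point x, -y, -z); pixel columns grow to the right and rows downward; lengths in m; the calibration is good to about 2 mm. A picture is of the moment at which its call begins. There is no depth.
- r.close_job(): hands the job in, once; it reports no verdict.
The state is a dict: "time_s": time; "joint_positions": joint angles; "dq": joint speeds; "joint_torque": joint torques, N m; "position": TCP position; "orientation": TCP orientation; "contact_force": force on the tool from outside, world axes, zero at the start; "ft_torque": the same for the moment, N m; "opening": finger opening in m.
Only numpy, scipy, OpenCV 4.12 (cv2) and the standard library are available. Lean on these libraries where they do the work, as an engineer would, in place of code of your own. Each camera call takes 0.05 s, during which the arm holds its last target.

### The job

The three beaded eggs on the stall are standing on each other's plinths: move them so that each stands upright in the middle of the plinth of its own size, the large egg on the large plinth, the medium on the medium and the small on the small. Use the empty square cork pad as the halfway place for an egg while you swap: stand it well on the pad and let go of it there; an egg may stand only on a plinth or the pad, never on the tablecloth. The eggs are delicate, so set them down gently without dropping or tipping them, and leave the jar, the green glass and the tea light where they are.

Things in the scene. Friction and masses are not known exactly. Their poses are not given: they have to be found in the camera images.
- egg_large_center (a point): centre (half-way up) of the large beaded ornamental egg: olive-brown egg 92 mm tall and 58 mm across, upright on a flat brass foot ring 40 mm across; the widest part is a plain upright brass band 14 mm high round the middle, centred on this point, to be gripped from any side; round about its z axis, which points up when it stands; about 150 g
- egg_medium_center (a point): centre (half-way up) of the medium beaded ornamental egg: olive-brown egg 74 mm tall and 46 mm across, upright on a flat brass foot ring 34 mm across; the widest part is a plain upright brass band 14 mm high round the middle, centred on this point, to be gripped from any side; round about its z axis, which points up when it stands; about 90 g
- egg_small_center (a point): centre (half-way up) of the small beaded ornamental egg: olive-brown egg 56 mm tall and 34 mm across, upright on a flat brass foot ring 28 mm across; the widest part is a plain upright brass band 14 mm high round the middle, centred on this point, to be gripped from any side; round about its z axis, which points up when it stands; about 45 g
- plinth_large_top (a point): centre of the flat top of the large display plinth, the place of the large egg: round turned wooden disc 110 mm across and 20 mm high, fixed to the table, its top bare and flat; z up
- plinth_medium_top (a point): centre of the flat top of the medium display plinth, the place of the medium egg: round turned wooden disc 84 mm across and 20 mm high, fixed to the table, its top bare and flat; z up
- plinth_small_top (a point): centre of the flat top of the small display plinth, the place of the small egg: round turned wooden disc 60 mm across and 20 mm high, fixed to the table, its top bare and flat; z up
- pad_top (a point): centre of the flat top of the cork pad, the free spot: square slab 100 by 100 mm, 8 mm high, fixed to the table, empty at the start; x and y along its edges, z up
- jar: bystander: clear lidded jar with a brass cap, 44 mm across, 45 mm tall, loose; origin at the centre of its underside
- glass: bystander: green glass tea-light holder, tapering from 62 mm across at the rim to 50 mm at the foot, 60 mm tall, loose; origin at the centre of its underside
- tealight: bystander: red tea light in an aluminium cup, 38 mm across, 16 mm tall, loose; origin at the centre of its underside
Not all that is in view belongs to the job. Leave any blue or purple look-alike of the part that bears egg_small_center alone. What is shaped like the part that bears plinth_small_top but purple is not meant.

How it is judged:
By the outcome, as a careful person would: the job done as asked, in the order asked, and still so for the second after the job is handed in, with the robot touching nothing.
It also fails if it takes over 107 s, if anything falls off the work surface, if the arm or the gripper's body presses on something with over 40 N, if the wrist force passes 120 N, or if a joint passes its speed limit or range.

## Working session

There is one attempt and no reset: what is moved stays moved. The work goes in short steps, Python scripts to look and compute and a tool call to move; the robot and the scene stay as the last step left them, time stands still between calls to the robot, and variables do not carry over. Pictures are saved under pics/ and viewed, and the job is handed in when it is done.

Besides the shell and the picture viewer there is one more tool, called after "Request:" as a command line: name --argument value ..., lists and objects as JSON in quotes. play_rows: Moves the arm, as the interface text tells. Its arguments: {"type":"object","properties":{"series":{"type":"array"},"gripper":{"type":"number"},"force":{"type":"number"}},"required":["series"]}

```bash
mkdir -p pics
python3 - <<'E'
from bench import r
import cv2,pickle
s=r.state();print(s)
d={}
for n in("side","top"):
    c=r.read_camera(n);d[n]=c
    cv2.imwrite(f"pics/{n}0.png",cv2.cvtColor(c["pixels"],cv2.COLOR_RGB2BGR))
    print({k:v for k,v in c.items() if k!="pixels"})
pickle.dump(d,open("c0.pkl","wb"))
E
```

```text
{'time_s': 0.0, 'joint_positions': array([ 1.14997765,  0.39916343,  0.04503042,  1.53788788, -0.01867614,
        1.20688917, -0.05072358]), 'dq': array([ 2.43402717e-04, -1.77589914e-03, -1.70374498e-03, -1.03750296e-03,
        1.43487803e-03, -3.50665372e-05, -1.44309259e-03]), 'joint_torque': array([ 5.19089872e-05, -4.75124824e+01,  1.36441670e+00, -2.54218036e+01,
        1.15128051e-02,  9.26644629e-03, -5.57687528e-06]), 'position': array([ 0.20542342, -0.61606758,  0.25527831]), 'orientation': array([-3.06189804,  1.56886939,  1.97240967]), 'contact_force': array([-0.17141283,  1.00886073,  0.38639269]), 'ft_torque': array([-0.01272845,  0.06045115, -0.00202963]), 'opening': 0.08531509467339433}
{'mtx': array([[402.37756292,   0.        , 256.5992637 ],
       [  0.        , 402.37756292, 190.72715739],
       [  0.        ,   0.        ,   1.        ]]), 'camera_from_world': array([[ 0.9996496 , -0.02108465, -0.01600337, -0.51191842],
       [ 0.0242124 ,  0.4840223 ,  0.87472063, -0.07509344],
       [-0.01069719, -0.87480161,  0.48436321, -0.99547155],
       [ 0.        ,  0.        ,  0.        ,  1.        ]])}
{'mtx': array([[375.73445442,   0.        , 256.0932684 ],
       [  0.        , 375.73445442, 188.98010413],
       [  0.        ,   0.        ,   1.        ]]), 'camera_from_world': array([[ 0.00869945, -0.99951119, -0.03002841, -0.0090443 ],
       [ 0.99877932,  0.00722506,  0.04886387, -0.51962529],
       [-0.04862303, -0.03041684,  0.99835395, -0.98391535],
       [ 0.        ,  0.        ,  0.        ,  1.        ]])}
```

View pics/side0.png

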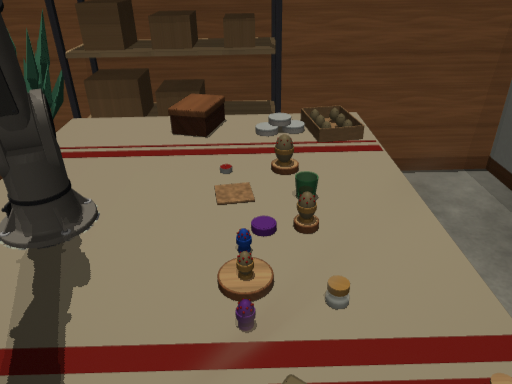

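View pics/top0.png

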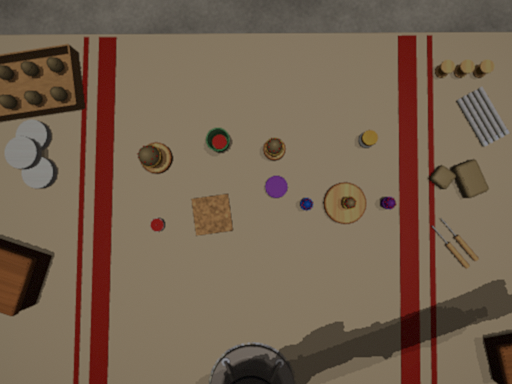

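The top view shows the small egg (348,203) on the large plinth, the medium egg (274,147) on the small plinth, the large egg (151,155) on the medium plinth, and the pad at (212,214). Blue and purple decoys stand at (306,204), (388,203) and (276,187). I'll zoom in to measure.

```bash
cat > h.py <<'E'
import numpy as np,cv2
def proj(c,P):
    P=np.atleast_2d(P);T=c["camera_from_world"];q=P@T[:3,:3].T+T[:3,3]
    K=c["mtx"];return np.c_[K[0,0]*q[:,0]/-q[:,2]+K[0,2],K[1,1]*-q[:,1]/-q[:,2]+K[1,2]]
def back(c,uv,z):
    K=c["mtx"];T=c["camera_from_world"];d=np.array([(uv[0]-K[0,2])/K[0,0],-(uv[1]-K[1,2])/K[1,1],-1])
    R=T[:3,:3];o=-R.T@T[:3,3];d=R.T@d;return o+d*(z-o[2])/d[2]
def crop(c,x0,y0,w,h,s,name):
    im=cv2.cvtColor(c["pixels"],cv2.COLOR_RGB2BGR)[y0:y0+h,x0:x0+w]
    cv2.imwrite(name,cv2.resize(im,None,fx=s,fy=s,interpolation=cv2.INTER_NEAREST))
E
python3 - <<'E'
import pickle;from h import *
d=pickle.load(open("c0.pkl","rb"));c=d["top"];s=d["side"]
for n,uv,z in[("small plinth",(274,149),.02),("med",(156,157),.02),("large",(345,203),.02),("pad",(212,214),.008),("blue",(306,204),.02)]:print(n,back(c,uv,z).round(3))
def tile(c,bs,name,S=6):
    im=cv2.cvtColor(c["pixels"],cv2.COLOR_RGB2BGR)
    t=[cv2.resize(im[y:y+48,x:x+64],(384,288),interpolation=cv2.INTER_CUBIC) for x,y in bs]
    cv2.imwrite(name,np.vstack([np.hstack(t[:2]),np.hstack(t[2:])]))
tile(c,[(242,125),(124,133),(314,180),(180,190)],"pics/tt.png")
tile(s,[(274,185),(254,128),(214,240),(202,170)],"pics/ts.png")
E
```

```text
small plinth [ 0.625 -0.052  0.02 ]
med [0.603 0.262 0.02 ]
large [ 0.484 -0.238  0.02 ]
pad [0.452 0.112 0.008]
blue [ 0.481 -0.136  0.02 ]
```

View pics/tt.png

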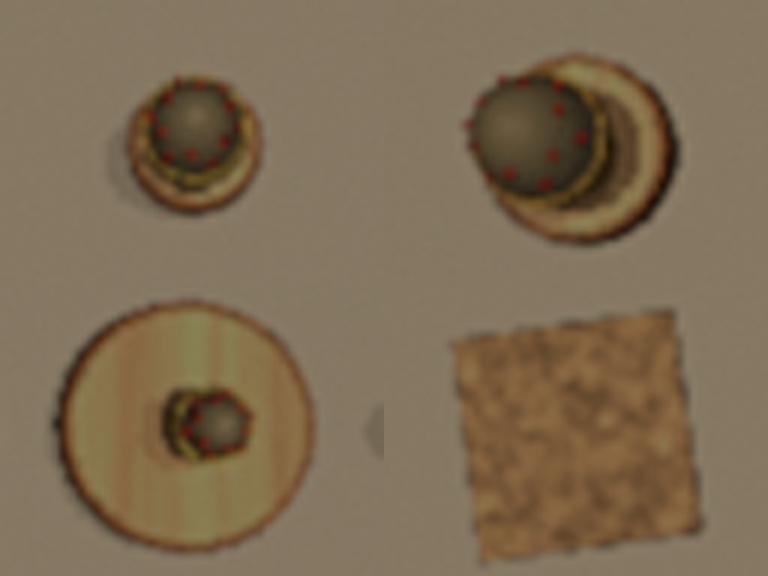

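View pics/ts.png

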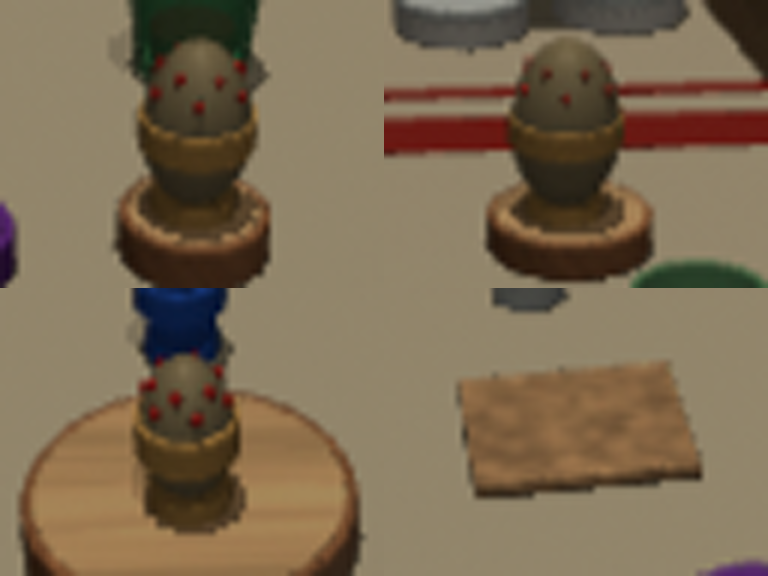

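```bash
cat > fit.py <<'E'
import pickle;from h import *
from scipy.optimize import least_squares
d=pickle.load(open("c0.pkl","rb"))
a=np.linspace(0,2*np.pi,180)
def cyl(x,y,R,z0,z1):return np.vstack([np.c_[x+R*np.cos(a),y+R*np.sin(a),0*a+z] for z in(z0,z1)])
def ext(cam,P):
    q=proj(d[cam],P);return dict(l=q[:,0].min(),r=q[:,0].max(),t=q[:,1].min(),b=q[:,1].max())
def fit(x0,R,z0,z1,obs):
    # obs: list cam,key,pixel(6x tile),origin
    def res(p):
        o=[]
        for cam,org,m in obs:
            e=ext(cam,cyl(p[0],p[1],R,z0,z1))
            for k,v in m.items():o.append(e[k]-(v/6-.42+org[k in'tb']))
        return np.array(o)
    s=least_squares(res,x0);return s.x,res(s.x)
T=dict(S=(242,125),M=(124,133),L=(314,180));D=dict(S=(274,185),M=(254,128),L=(214,240))
pl=dict(S=((.625,-.052),.03,dict(l=128,r=263,b=215),dict(l=118,r=270)),
M=((.603,.262),.042,dict(r=294,t=53,b=244),dict(l=102,r=270,b=280)),
L=((.484,-.238),.055,dict(l=58,r=315,t=12,b=263),dict(l=22,r=358)))
eg=dict(S=(.023,.074,dict(b=188,l=146,r=246),dict(l=138,r=258,b=172)),
M=(.029,.092,dict(r=224,b=207),dict(l=125,r=240,b=165)),
L=(.017,.056,dict(l=163,t=99,b=174),dict(l=134,r=240,b=202)))
out={}
for k in'SML':
    x0,R,t,s=pl[k];p,r=fit(x0,R,0,.02,[("top",T[k],t),("side",D[k],s)]);print("plinth",k,p.round(4),r.round(1))
    R,h,t,s=eg[k];e,r=fit(x0,R,.02+h/2-.007,.02+h/2+.007,[("top",T[k],t),("side",D[k],s)]);print(" egg on",k,e.round(4),r.round(1))
    out[k]=(p,e)
pc=[np.array(u)/6-.42+np.array([180,190]) for u in[(68,54),(288,22),(318,242),(98,274)]]
c=np.array([back(d["top"],u,.008) for u in pc]);print("pad",c.mean(0),c.round(3))
sc=[np.array(u)/6-.42+np.array([202,170]) for u in[(74,96),(286,76),(318,178),(92,200)]]
c=np.array([back(d["side"],u,.008) for u in sc]);print("pad side",c.mean(0),c.round(3))
for n,z in[("top",0),("side",0)]:
    im=cv2.cvtColor(d[n]["pixels"],cv2.COLOR_RGB2BGR);
    big=cv2.resize(im,None,fx=6,fy=6,interpolation=cv2.INTER_CUBIC);ts=[]
    for k in'SML':
        p,e=out[k];R,h=eg[k][:2];
        for cc,rr,zz,col in[(p,pl[k][1],.02,(255,255,0)),(p,pl[k][1],0,(255,0,0)),(e,R,.02+h/2-.007,(0,255,0)),(e,R,.02+h/2+.007,(0,255,0))]:
            q=proj(d[n],np.c_[cc[0]+rr*np.cos(a),cc[1]+rr*np.sin(a),0*a+zz]);cv2.polylines(big,[np.int32((q+.5)*6)],True,col,1)
        x,y=(T if n=="top" else D)[k];ts.append(big[y*6:y*6+288,x*6:x*6+384])
    ts.append(ts[0]*0);cv2.imwrite(f"pics/ov_{n}.png",np.vstack([np.hstack(ts[:2]),np.hstack(ts[2:])]))
E
python3 fit.py
```

```text
plinth S [ 0.6276 -0.0519] [-0.1  0.1  0.  -0.3  0.3]
 egg on S [ 0.6269 -0.0511] [-0.4 -0.9  0.7 -0.3 -0.   0.4]
plinth M [0.603  0.2655] [-0.2 -0.2  0.   0.1 -0.2  0.5]
 egg on M [0.6006 0.2666] [ 0.2 -0.  -0.2  0.2 -0.5]
plinth L [ 0.4855 -0.2379] [-0.4  0.3 -0.1  0.3 -0.2  0.4]
 egg on L [ 0.4854 -0.2418] [ 0.9 -0.4  0.6 -0.1  0.3 -1.1]
pad [0.45175302 0.11295609 0.008     ] [[0.493 0.169 0.008]
 [0.508 0.071 0.008]
 [0.411 0.057 0.008]
 [0.395 0.154 0.008]]
pad side [0.45233493 0.1100459  0.008     ] [[0.396 0.151 0.008]
 [0.495 0.166 0.008]
 [0.508 0.069 0.008]
 [0.41  0.055 0.008]]
```

```bash
sleep 0
```

```text
(no output)
```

View pics/ov_top.png

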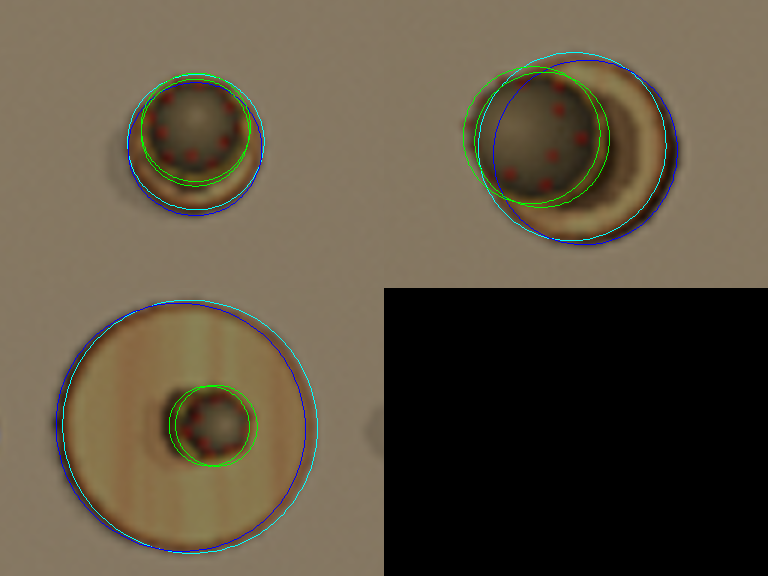

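View pics/ov_side.png

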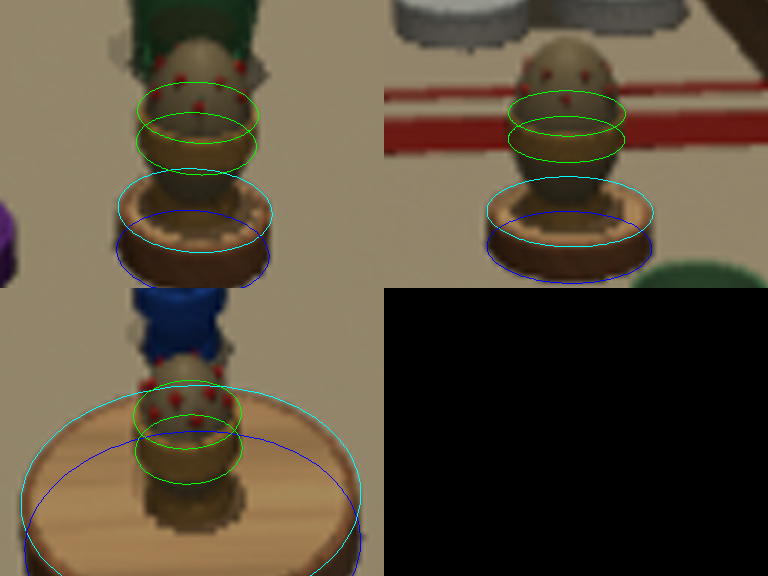

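```bash
cat > go.py <<'E'
import sys
from bench import r
import numpy as np
from scipy.spatial.transform import Rotation as Ro
# usage: go.py x y z(grasp point) jawangle_deg ; prints shift/turn in units
def show():
    s=r.state();R=Ro.from_euler('xyz',s['orientation']);M=R.as_matrix()
    print("t",round(s['time_s'],2),"grasp",(s['position']+M[:,0]*.006).round(4),"jaw ang",round(np.degrees(np.arctan2(M[1,2],M[0,2])),1),"x",M[:,0].round(3),"F",s['contact_force'].round(1),"open",round(s['opening'],4),"q",s['joint_positions'].round(2))
    return s,M
s,M=show()
if len(sys.argv)>4:
    x,y,z,j=map(float,sys.argv[1:5]);j=np.radians(j)
    Z=np.array([np.cos(j),np.sin(j),0])
    if Z@M[:,2]<0:Z=-Z
    X=np.array([0,0,-1.]);N=np.c_[X,np.cross(Z,X),Z]
    dp=M.T@(np.array([x,y,z+.006])-s['position']);rv=Ro.from_matrix(M.T@N).as_rotvec(degrees=True)
    print("d",(dp/.04).round(3),"a",(rv/5).round(2),"rows",round(max(np.linalg.norm(dp)/.0417,np.linalg.norm(rv)/7.16),1))
E
python3 go.py .4855 -.241 .20 0;python3 go.py .4855 -.241 .20 90
```

```text
t 0.1 grasp [ 0.2054 -0.6161  0.2494] jaw ang -71.6 x [-0.001  0.002 -1.   ] F [ 1.1 -0.7  0. ] open 0.0852 q [ 1.15  0.4   0.05  1.54 -0.02  1.21 -0.05]
d [ 1.244  9.609 -6.679] a [-1.431e+01 -2.000e-02 -1.000e-02] rows 11.3
t 0.1 grasp [ 0.2054 -0.6161  0.2494] jaw ang -71.6 x [-0.001  0.002 -1.   ] F [ 1.1 -0.7  0. ] open 0.0852 q [ 1.15  0.4   0.05  1.54 -0.02  1.21 -0.05]
d [ 1.244  9.609 -6.679] a [ 3.69 -0.02  0.01] rows 11.3
```

Request:
play_rows --series '[{"dx": 0.3, "dy": 2.4, "dz": -1.7, "ax": -3.6}, {"dx": 0.6, "dy": 4.8, "dz": -3.3, "ax": -7.2}, {"dx": 1.24, "dy": 9.61, "dz": -6.68, "ax": -14.3}, {"dx": 1.24, "dy": 9.61, "dz": -6.68, "ax": -14.3}, {"dx": 1.24, "dy": 9.61, "dz": -6.68, "ax": -14.3}, {"dx": 1.24, "dy": 9.61, "dz": -6.68, "ax": -14.3}, {"dx": 1.24, "dy": 9.61, "dz": -6.68, "ax": -14.3}, {"dx": 1.24, "dy": 9.61, "dz": -6.68, "ax": -14.3}, {"dx": 1.24, "dy": 9.61, "dz": -6.68, "ax": -14.3}, {"dx": 1.24, "dy": 9.61, "dz": -6.68, "ax": -14.3}, {"dx": 1.24, "dy": 9.61, "dz": -6.68, "ax": -14.3}, {"dx": 1.24, "dy": 9.61, "dz": -6.68, "ax": -14.3}, {"dx": 1.24, "dy": 9.61, "dz": -6.68, "ax": -14.3}, {"dx": 1.24, "dy": 9.61, "dz": -6.68, "ax": -14.3}, {"dx": 1.24, "dy": 9.61, "dz": -6.68, "ax": -14.3}, {"dx": 1.24, "dy": 9.61, "dz": -6.68, "ax": -14.3}]' --gripper 0 --force 20

```text
invalid input at $.series[0]: expected keys dx, dy, dz, ax, ay, az
```

```bash
python3 go.py .4855 -.241 .10 0
cat > cam.py <<'E'
import sys,pickle;from bench import r;from h import *
d={n:r.read_camera(n) for n in("side","top")};k=sys.argv[1];pickle.dump(d,open(f"c{k}.pkl","wb"))
# crops around world point
P=np.array([list(map(float,sys.argv[2:5]))]);t=[]
for n in d:
    u,v=proj(d[n],P)[0];im=cv2.cvtColor(d[n]["pixels"],cv2.COLOR_RGB2BGR)
    x=int(np.clip(u-40,0,512-80));y=int(np.clip(v-60,0,384-120));print(n,"origin",x,y,"scale 5, target px",u.round(1),v.round(1))
    t.append(cv2.resize(im[y:y+120,x:x+80],(400,600),interpolation=cv2.INTER_CUBIC))
cv2.imwrite(f"pics/v{k}.png",np.hstack(t))
E
python3 cam.py 1 .4855 -.241 .048
```

```text
t 0.1 grasp [ 0.2054 -0.6161  0.2494] jaw ang -71.6 x [-0.001  0.002 -1.   ] F [ 1.1 -0.7  0. ] open 0.0852 q [ 1.15  0.4   0.05  1.54 -0.02  1.21 -0.05]
d [ 3.744  9.61  -6.675] a [-1.431e+01 -2.000e-02 -1.000e-02] rows 11.8
side origin 204 203 scale 5, target px 244.9 263.2
top origin 308 142 scale 5, target px 348.7 202.4
```

View pics/v1.png

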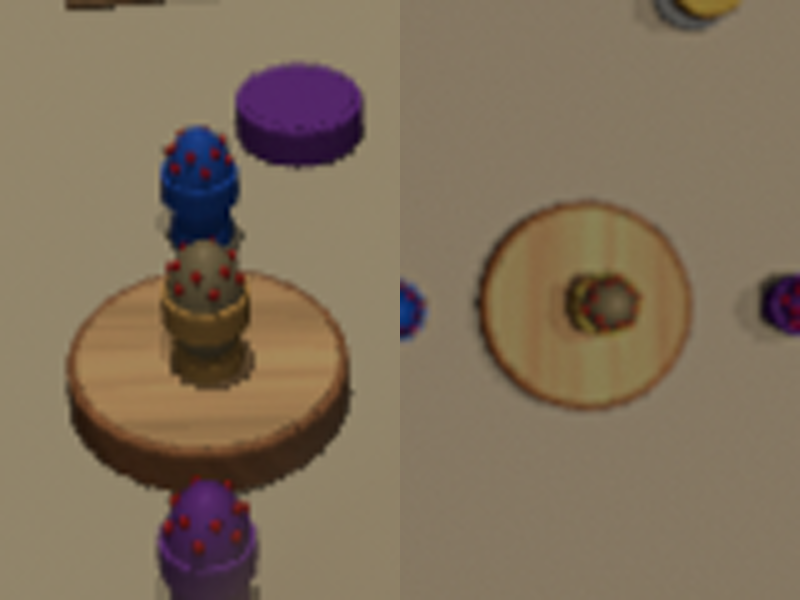

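The call was refused because every row needs all six keys, so the arm hasn't moved. The picture still shows the small egg near the middle of the large plinth, with blue and purple decoy eggs to either side. I'll resend the move.

Request:
play_rows --series '[{"dx": 0.3, "dy": 2.4, "dz": -1.7, "ax": -3.6, "ay": 0, "az": 0}, {"dx": 0.6, "dy": 4.8, "dz": -3.3, "ax": -7.2, "ay": 0, "az": 0}, {"dx": 1.24, "dy": 9.61, "dz": -6.68, "ax": -14.3, "ay": 0, "az": 0}, {"dx": 1.24, "dy": 9.61, "dz": -6.68, "ax": -14.3, "ay": 0, "az": 0}, {"dx": 1.24, "dy": 9.61, "dz": -6.68, "ax": -14.3, "ay": 0, "az": 0}, {"dx": 1.24, "dy": 9.61, "dz": -6.68, "ax": -14.3, "ay": 0, "az": 0}, {"dx": 1.24, "dy": 9.61, "dz": -6.68, "ax": -14.3, "ay": 0, "az": 0}, {"dx": 1.24, "dy": 9.61, "dz": -6.68, "ax": -14.3, "ay": 0, "az": 0}, {"dx": 1.24, "dy": 9.61, "dz": -6.68, "ax": -14.3, "ay": 0, "az": 0}, {"dx": 1.24, "dy": 9.61, "dz": -6.68, "ax": -14.3, "ay": 0, "az": 0}, {"dx": 1.24, "dy": 9.61, "dz": -6.68, "ax": -14.3, "ay": 0, "az": 0}, {"dx": 1.24, "dy": 9.61, "dz": -6.68, "ax": -14.3, "ay": 0, "az": 0}, {"dx": 1.24, "dy": 9.61, "dz": -6.68, "ax": -14.3, "ay": 0, "az": 0}, {"dx": 1.24, "dy": 9.61, "dz": -6.68, "ax": -14.3, "ay": 0, "az": 0}, {"dx": 1.24, "dy": 9.61, "dz": -6.68, "ax": -14.3, "ay": 0, "az": 0}, {"dx": 1.24, "dy": 9.61, "dz": -6.68, "ax": -14.3, "ay": 0, "az": 0}]' --gripper 0 --force 20

```text
time_s: 1.53
position: [0.4845, -0.2432, 0.2063]
orientation: [2.978, 1.57, 2.974]
contact_force: [0.7, -0.3, -0.4]
opening: 0.0854
```

```bash
python3 go.py .4855 -.241 .048 0; python3 cam.py 2 .4855 -.241 .1
```

```text
t 1.53 grasp [ 0.4845 -0.2432  0.2003] jaw ang -0.3 x [-0.001  0.    -1.   ] F [ 0.7 -0.3 -0.4] open 0.0854 q [ 0.71  0.27 -0.38  1.85  0.11  1.05  0.28]
d [3.808 0.054 0.03 ] a [-0.05 -0.01 -0.  ] rows 3.7
side origin 204 180 scale 5, target px 244.1 240.9
top origin 313 142 scale 5, target px 353.4 202.2
```

View pics/v2.png

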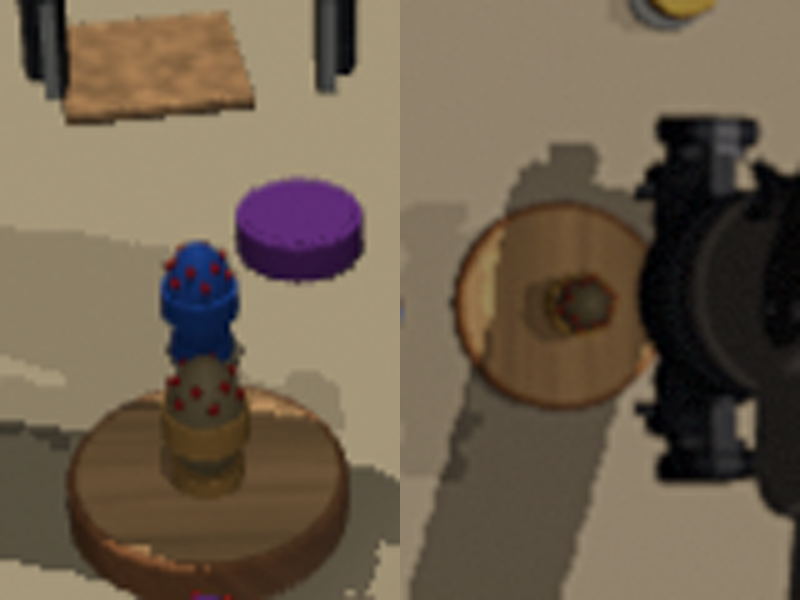

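The open gripper hangs square above the small egg, with its fingers in line with x and clear of the decoys. Next I descend.

Request:
play_rows --series '[{"dx": 0.5, "dy": 0.05, "dz": 0.03, "ax": 0, "ay": 0, "az": 0}, {"dx": 1.1, "dy": 0.05, "dz": 0.03, "ax": 0, "ay": 0, "az": 0}, {"dx": 1.7, "dy": 0.05, "dz": 0.03, "ax": 0, "ay": 0, "az": 0}, {"dx": 2.3, "dy": 0.05, "dz": 0.03, "ax": 0, "ay": 0, "az": 0}, {"dx": 2.8, "dy": 0.05, "dz": 0.03, "ax": 0, "ay": 0, "az": 0}, {"dx": 3.2, "dy": 0.05, "dz": 0.03, "ax": 0, "ay": 0, "az": 0}, {"dx": 3.5, "dy": 0.05, "dz": 0.03, "ax": 0, "ay": 0, "az": 0}, {"dx": 3.7, "dy": 0.05, "dz": 0.03, "ax": 0, "ay": 0, "az": 0}, {"dx": 3.8, "dy": 0.05, "dz": 0.03, "ax": 0, "ay": 0, "az": 0}, {"dx": 3.8, "dy": 0.05, "dz": 0.03, "ax": 0, "ay": 0, "az": 0}, {"dx": 3.8, "dy": 0.05, "dz": 0.03, "ax": 0, "ay": 0, "az": 0}]'

```text
time_s: 2.55
position: [0.4863, -0.2411, 0.055]
orientation: [-0.063, 1.57, -0.068]
contact_force: [-0.8, -0.2, -1.0]
opening: 0.0854
```

```bash
python3 go.py .4855 -.241 .048 0; python3 cam.py 3 .4855 -.241 .07
```

```text
t 2.55 grasp [ 0.4863 -0.2411  0.049 ] jaw ang -0.3 x [ 0. -0. -1.] F [-0.8 -0.2 -1. ] open 0.0854 q [ 0.66  0.47 -0.34  1.97  0.22  0.74  0.18]
d [ 0.025  0.002 -0.02 ] a [-0.05  0.    0.  ] rows 0.0
side origin 204 193 scale 5, target px 244.6 253.9
top origin 310 142 scale 5, target px 350.6 202.3
```

View pics/v3.png

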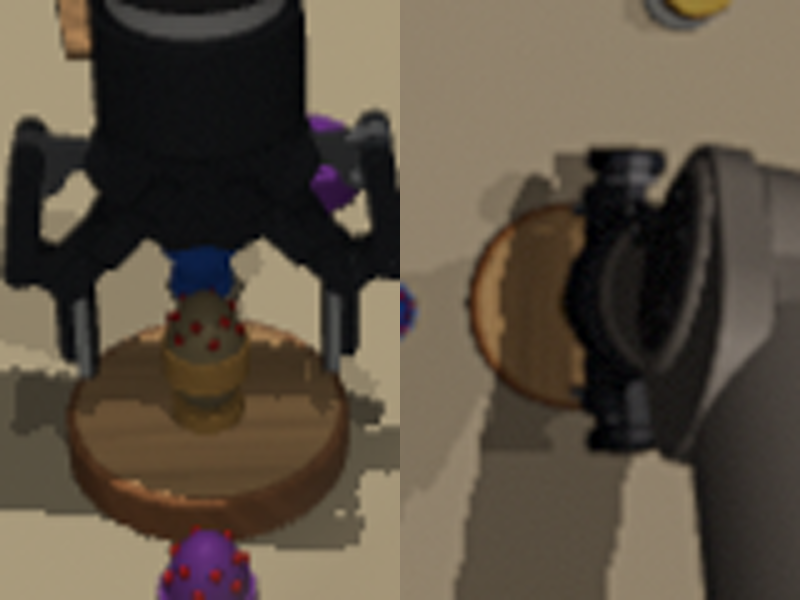

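The gripper straddles the small egg in the side view, with the egg centred between the fingers. I'll close it.

Request:
play_rows --series '[{"dx": 0, "dy": 0, "dz": 0, "ax": 0, "ay": 0, "az": 0}, {"dx": 0, "dy": 0, "dz": 0, "ax": 0, "ay": 0, "az": 0}, {"dx": 0, "dy": 0, "dz": 0, "ax": 0, "ay": 0, "az": 0}, {"dx": 0, "dy": 0, "dz": 0, "ax": 0, "ay": 0, "az": 0}, {"dx": 0, "dy": 0, "dz": 0, "ax": 0, "ay": 0, "az": 0}, {"dx": 0, "dy": 0, "dz": 0, "ax": 0, "ay": 0, "az": 0}, {"dx": 0, "dy": 0, "dz": 0, "ax": 0, "ay": 0, "az": 0}, {"dx": 0, "dy": 0, "dz": 0, "ax": 0, "ay": 0, "az": 0}]' --gripper 135

```text
time_s: 3.32
position: [0.4865, -0.2411, 0.0553]
orientation: [-0.373, 1.57, -0.378]
contact_force: [0.7, 1.4, 0.6]
opening: 0.0401
```

Request:
play_rows --series '[{"dx": 0, "dy": 0, "dz": 0, "ax": 0, "ay": 0, "az": 0}, {"dx": 0, "dy": 0, "dz": 0, "ax": 0, "ay": 0, "az": 0}, {"dx": 0, "dy": 0, "dz": 0, "ax": 0, "ay": 0, "az": 0}, {"dx": 0, "dy": 0, "dz": 0, "ax": 0, "ay": 0, "az": 0}, {"dx": 0, "dy": 0, "dz": 0, "ax": 0, "ay": 0, "az": 0}, {"dx": 0, "dy": 0, "dz": 0, "ax": 0, "ay": 0, "az": 0}]' --gripper 200 --force 25

```text
time_s: 3.82
position: [0.4866, -0.2411, 0.0554]
orientation: [-0.399, 1.57, -0.403]
contact_force: [-0.4, -0.5, 2.7]
opening: 0.033
```

```bash
python3 go.py .4855 -.241 .1 0; python3 cam.py 4 .4855 -.241 .07
```

```text
t 3.82 grasp [ 0.4866 -0.2411  0.0494] jaw ang -0.2 x [ 0.001 -0.    -1.   ] F [-0.4 -0.5  2.7] open 0.033 q [ 0.66  0.47 -0.34  1.97  0.22  0.74  0.18]
d [-1.264  0.002 -0.026] a [-0.05  0.01  0.  ] rows 1.2
side origin 204 193 scale 5, target px 244.6 253.9
top origin 310 142 scale 5, target px 350.6 202.3
```

View pics/v4.png

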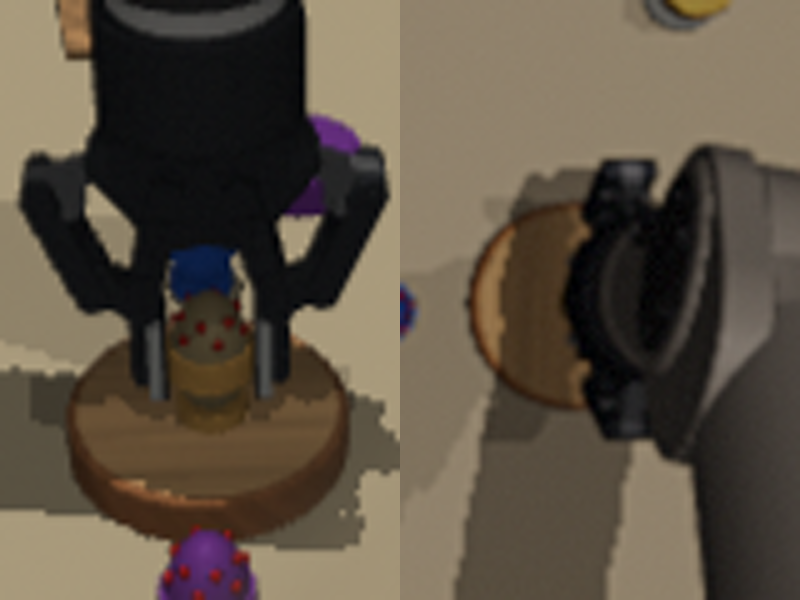

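The fingers closed to 33 mm, which matches the egg's 34 mm, and the egg is still upright. Next I lift it a little and work out the carry to the pad.

Request:
play_rows --series '[{"dx": -0.2, "dy": 0, "dz": 0, "ax": 0, "ay": 0, "az": 0}, {"dx": -0.6, "dy": 0, "dz": 0, "ax": 0, "ay": 0, "az": 0}, {"dx": -1.2, "dy": 0, "dz": 0, "ax": 0, "ay": 0, "az": 0}, {"dx": -1.8, "dy": 0, "dz": 0, "ax": 0, "ay": 0, "az": 0}, {"dx": -2.2, "dy": 0, "dz": 0, "ax": 0, "ay": 0, "az": 0}, {"dx": -2.3, "dy": 0, "dz": 0, "ax": 0, "ay": 0, "az": 0}, {"dx": -2.3, "dy": 0, "dz": 0, "ax": 0, "ay": 0, "az": 0}]'

```text
time_s: 4.5
position: [0.4873, -0.2414, 0.1488]
orientation: [-0.471, 1.567, -0.475]
contact_force: [-0.3, -0.1, -0.3]
opening: 0.0328
```

```bash
python3 go.py .452 .1115 .1 0; python3 cam.py 5 .4855 -.241 .12
```

```text
t 4.5 grasp [ 0.4873 -0.2414  0.1428] jaw ang -0.2 x [ 0.004 -0.002 -1.   ] F [-0.3 -0.1 -0.3] open 0.0328 q [ 0.69  0.34 -0.37  1.9   0.15  0.93  0.24]
d [ 1.05   8.821 -0.924] a [-0.05  0.04  0.02] rows 8.6
side origin 203 171 scale 5, target px 243.7 232.0
top origin 315 142 scale 5, target px 355.3 202.0
```

View pics/v5.png

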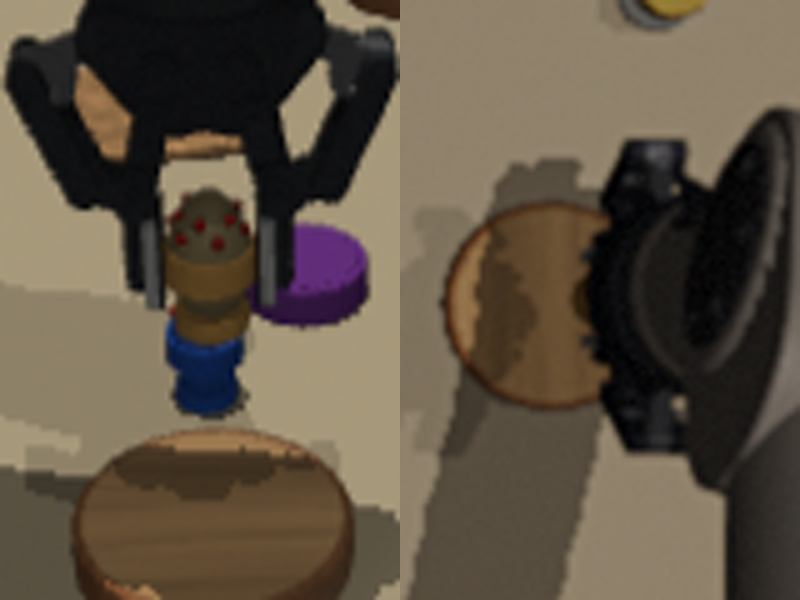

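The small egg is held upright above the plinth, so I carry it to the pad.

Request:
play_rows --series '[{"dx": 0, "dy": 0.2, "dz": -0.02, "ax": 0, "ay": 0, "az": 0}, {"dx": 0, "dy": 0.6, "dz": -0.06, "ax": 0, "ay": 0, "az": 0}, {"dx": 0, "dy": 1.2, "dz": -0.13, "ax": 0, "ay": 0, "az": 0}, {"dx": 0, "dy": 1.9, "dz": -0.2, "ax": 0, "ay": 0, "az": 0}, {"dx": 0, "dy": 2.7, "dz": -0.28, "ax": 0, "ay": 0, "az": 0}, {"dx": 0, "dy": 3.5, "dz": -0.37, "ax": 0, "ay": 0, "az": 0}, {"dx": 0, "dy": 4.3, "dz": -0.45, "ax": 0, "ay": 0, "az": 0}, {"dx": 0, "dy": 5.1, "dz": -0.54, "ax": 0, "ay": 0, "az": 0}, {"dx": 0, "dy": 5.9, "dz": -0.62, "ax": 0, "ay": 0, "az": 0}, {"dx": 0, "dy": 6.7, "dz": -0.7, "ax": 0, "ay": 0, "az": 0}, {"dx": 0, "dy": 7.4, "dz": -0.78, "ax": 0, "ay": 0, "az": 0}, {"dx": 0, "dy": 8.0, "dz": -0.84, "ax": 0, "ay": 0, "az": 0}, {"dx": 0, "dy": 8.5, "dz": -0.89, "ax": 0, "ay": 0, "az": 0}, {"dx": 0.3, "dy": 8.75, "dz": -0.92, "ax": 0, "ay": 0, "az": 0}, {"dx": 0.7, "dy": 8.82, "dz": -0.92, "ax": 0, "ay": 0, "az": 0}, {"dx": 1.05, "dy": 8.82, "dz": -0.92, "ax": 0, "ay": 0.04, "az": 0.02}, {"dx": 1.05, "dy": 8.82, "dz": -0.92, "ax": 0, "ay": 0.04, "az": 0.02}, {"dx": 1.05, "dy": 8.82, "dz": -0.92, "ax": 0, "ay": 0.04, "az": 0.02}]'

```text
time_s: 6.1
position: [0.4488, 0.1121, 0.1034]
orientation: [2.948, 1.563, 2.945]
contact_force: [-0.1, 0.0, -0.4]
opening: 0.033
```

```bash
python3 go.py .452 .1115 .0376 0; python3 cam.py 6 .452 .1115 .08
```

```text
t 6.1 grasp [0.4488 0.1121 0.0974] jaw ang -0.2 x [-0.008  0.002 -1.   ] F [-0.1  0.  -0.4] open 0.033 q [ 0.16  0.3  -0.57  2.11  0.22  0.8  -0.55]
d [ 1.494 -0.018  0.091] a [-0.04 -0.09 -0.02] rows 1.4
side origin 192 108 scale 5, target px 232.4 168.0
top origin 168 154 scale 5, target px 208.0 214.6
```

View pics/v6.png

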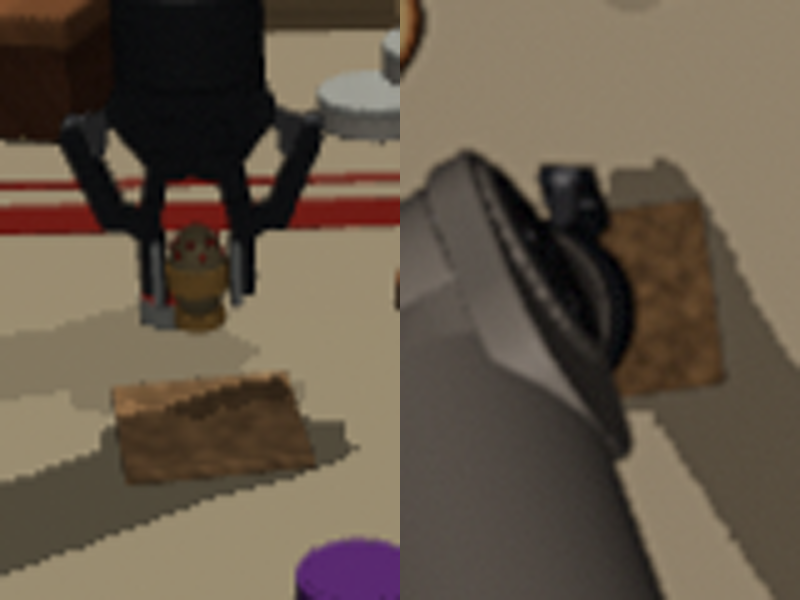

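The egg hangs upright over the pad. I descend to just above it first.

Request:
play_rows --series '[{"dx": 0.3, "dy": 0, "dz": 0.05, "ax": 0, "ay": -0.05, "az": 0}, {"dx": 0.7, "dy": -0.02, "dz": 0.09, "ax": 0, "ay": -0.09, "az": -0.02}, {"dx": 1.0, "dy": -0.02, "dz": 0.09, "ax": 0, "ay": -0.09, "az": -0.02}, {"dx": 1.2, "dy": -0.02, "dz": 0.09, "ax": 0, "ay": -0.09, "az": -0.02}, {"dx": 1.3, "dy": -0.02, "dz": 0.09, "ax": 0, "ay": -0.09, "az": -0.02}, {"dx": 1.36, "dy": -0.02, "dz": 0.09, "ax": 0, "ay": -0.09, "az": -0.02}, {"dx": 1.36, "dy": -0.02, "dz": 0.09, "ax": 0, "ay": -0.09, "az": -0.02}, {"dx": 1.36, "dy": -0.02, "dz": 0.09, "ax": 0, "ay": -0.09, "az": -0.02}]'

```text
time_s: 6.87
position: [0.4542, 0.1116, 0.0509]
orientation: [0.098, 1.566, 0.093]
contact_force: [0.8, -0.4, -1.2]
opening: 0.0327
```

```bash
python3 go.py .452 .1115 .0376 0
```

```text
t 6.87 grasp [0.4542 0.1116 0.0449] jaw ang -0.3 x [ 0.005  0.    -1.   ] F [ 0.8 -0.4 -1.2] open 0.0327 q [ 0.12  0.39 -0.53  2.14  0.31  0.68 -0.63]
d [ 0.183 -0.004 -0.056] a [-0.05  0.06 -0.01] rows 0.2
```

Request:
play_rows --series '[{"dx": 0.05, "dy": 0, "dz": -0.05, "ax": 0, "ay": 0.05, "az": 0}, {"dx": 0.09, "dy": 0, "dz": -0.05, "ax": 0, "ay": 0.05, "az": 0}, {"dx": 0.13, "dy": 0, "dz": -0.05, "ax": 0, "ay": 0.05, "az": 0}, {"dx": 0.16, "dy": 0, "dz": -0.05, "ax": 0, "ay": 0.05, "az": 0}, {"dx": 0.18, "dy": 0, "dz": -0.05, "ax": 0, "ay": 0.05, "az": 0}, {"dx": 0.18, "dy": 0, "dz": -0.05, "ax": 0, "ay": 0.05, "az": 0}, {"dx": 0.18, "dy": 0, "dz": -0.05, "ax": 0, "ay": 0.05, "az": 0}]'

```text
time_s: 7.45
position: [0.4522, 0.1117, 0.0436]
orientation: [0.952, 1.57, 0.947]
contact_force: [0.8, 0.4, 0.1]
opening: 0.0332
```

```bash
python3 go.py .452 .1115 .0376 0;  python3 cam.py 7 .452 .1115 .06
```

```text
t 7.45 grasp [0.4522 0.1117 0.0376] jaw ang -0.2 x [ 0.     0.001 -1.   ] F [0.8 0.4 0.1] open 0.0332 q [ 0.11  0.4  -0.52  2.15  0.32  0.67 -0.64]
d [ 0.001 -0.005 -0.005] a [-0.05  0.   -0.01] rows 0.0
side origin 192 114 scale 5, target px 232.7 174.8
top origin 169 154 scale 5, target px 209.3 214.5
```

View pics/v7.png

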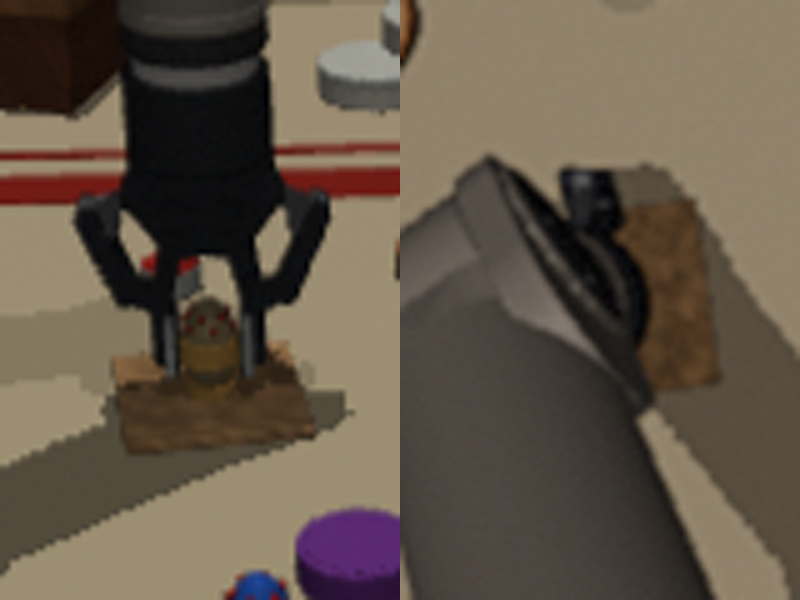

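The egg appears to touch the pad, but the force reads about zero. I'll press down another 1 mm to confirm contact.

Request:
play_rows --series '[{"dx": 0.01, "dy": 0, "dz": 0, "ax": 0, "ay": 0, "az": 0}, {"dx": 0.02, "dy": 0, "dz": 0, "ax": 0, "ay": 0, "az": 0}, {"dx": 0.03, "dy": 0, "dz": 0, "ax": 0, "ay": 0, "az": 0}, {"dx": 0.03, "dy": 0, "dz": 0, "ax": 0, "ay": 0, "az": 0}]'

```text
time_s: 7.88
position: [0.4524, 0.1117, 0.0433]
orientation: [-0.402, 1.57, -0.406]
contact_force: [-2.2, -0.9, 9.4]
opening: 0.0329
```

Contact is confirmed at 9.4 N. Next I release the egg.

Request:
play_rows --series '[{"dx": -0.01, "dy": 0, "dz": 0, "ax": 0, "ay": 0, "az": 0}, {"dx": -0.01, "dy": 0, "dz": 0, "ax": 0, "ay": 0, "az": 0}, {"dx": -0.01, "dy": 0, "dz": 0, "ax": 0, "ay": 0, "az": 0}, {"dx": -0.01, "dy": 0, "dz": 0, "ax": 0, "ay": 0, "az": 0}, {"dx": -0.01, "dy": 0, "dz": 0, "ax": 0, "ay": 0, "az": 0}, {"dx": -0.01, "dy": 0, "dz": 0, "ax": 0, "ay": 0, "az": 0}, {"dx": -0.01, "dy": 0, "dz": 0, "ax": 0, "ay": 0, "az": 0}, {"dx": -0.01, "dy": 0, "dz": 0, "ax": 0, "ay": 0, "az": 0}, {"dx": -0.01, "dy": 0, "dz": 0, "ax": 0, "ay": 0, "az": 0}]' --gripper 40

```text
time_s: 8.63
position: [0.4524, 0.1118, 0.0437]
orientation: [-0.354, 1.57, -0.358]
contact_force: [-0.2, -0.5, -0.1]
opening: 0.0723
```

Request:
play_rows --series '[{"dx": -0.2, "dy": 0, "dz": 0, "ax": 0, "ay": 0, "az": 0}, {"dx": -0.6, "dy": 0, "dz": 0, "ax": 0, "ay": 0, "az": 0}, {"dx": -1.2, "dy": 0, "dz": 0, "ax": 0, "ay": 0, "az": 0}, {"dx": -2.0, "dy": 0, "dz": 0, "ax": 0, "ay": 0, "az": 0}, {"dx": -2.8, "dy": 0, "dz": 0, "ax": 0, "ay": 0, "az": 0}, {"dx": -3.6, "dy": 0, "dz": 0, "ax": 0, "ay": 0, "az": 0}, {"dx": -4.0, "dy": 0, "dz": 0, "ax": 0, "ay": 0, "az": 0}, {"dx": -4.0, "dy": 0, "dz": 0, "ax": 0, "ay": 0, "az": 0}]' --gripper 0

```text
time_s: 9.3
position: [0.4549, 0.1128, 0.2083]
orientation: [0.103, 1.561, 0.098]
contact_force: [0.5, -0.1, 0.1]
opening: 0.0858
```

```bash
python3 go.py .6015 .2665 .20 0;  python3 cam.py 8 .452 .1115 .06
```

```text
t 9.3 grasp [0.455  0.1128 0.2023] jaw ang -0.3 x [ 0.01   0.001 -1.   ] F [ 0.5 -0.1  0.1] open 0.0858 q [ 0.23  0.15 -0.61  2.    0.1   1.01 -0.44]
d [0.097 3.858 3.646] a [-0.05  0.11 -0.01] rows 5.1
side origin 192 114 scale 5, target px 232.7 174.8
top origin 169 154 scale 5, target px 209.3 214.5
```

View pics/v8.png

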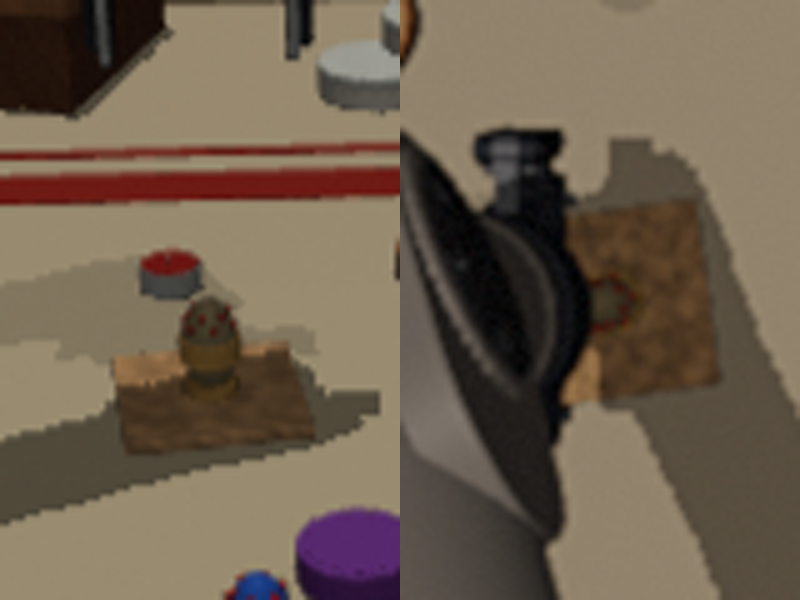

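The small egg stands upright on the pad and the gripper is clear of it. Next is the large egg.

Request:
play_rows --series '[{"dx": 0.1, "dy": 0.5, "dz": 0.5, "ax": 0, "ay": 0, "az": 0}, {"dx": 0.1, "dy": 1.1, "dz": 1.0, "ax": 0, "ay": 0.11, "az": 0}, {"dx": 0.1, "dy": 1.7, "dz": 1.6, "ax": 0, "ay": 0.11, "az": 0}, {"dx": 0.1, "dy": 2.3, "dz": 2.2, "ax": 0, "ay": 0.11, "az": 0}, {"dx": 0.1, "dy": 2.9, "dz": 2.75, "ax": 0, "ay": 0.11, "az": 0}, {"dx": 0.1, "dy": 3.4, "dz": 3.2, "ax": 0, "ay": 0.11, "az": 0}, {"dx": 0.1, "dy": 3.7, "dz": 3.5, "ax": 0, "ay": 0.11, "az": 0}, {"dx": 0.1, "dy": 3.86, "dz": 3.65, "ax": 0, "ay": 0.11, "az": 0}, {"dx": 0.1, "dy": 3.86, "dz": 3.65, "ax": 0, "ay": 0.11, "az": 0}, {"dx": 0.1, "dy": 3.86, "dz": 3.65, "ax": 0, "ay": 0.11, "az": 0}]'

```text
time_s: 10.23
position: [0.598, 0.2647, 0.1991]
orientation: [-2.948, 1.56, -2.952]
contact_force: [-0.4, 0.7, 0.4]
opening: 0.0855
```

```bash
python3 go.py .6015 .2665 .067 0;  python3 cam.py 9 .6015 .2665 .1
```

```text
t 10.23 grasp [0.5979 0.2647 0.1931] jaw ang -0.2 x [-0.011 -0.002 -1.   ] F [-0.4  0.7  0.4] open 0.0855 q [-0.06  0.51 -0.6   1.57  0.3   1.17 -0.72]
d [3.151 0.051 0.12 ] a [-0.05 -0.12  0.02] rows 3.0
side origin 244 77 scale 5, target px 284.5 137.8
top origin 104 93 scale 5, target px 144.7 153.1
```

View pics/v9.png

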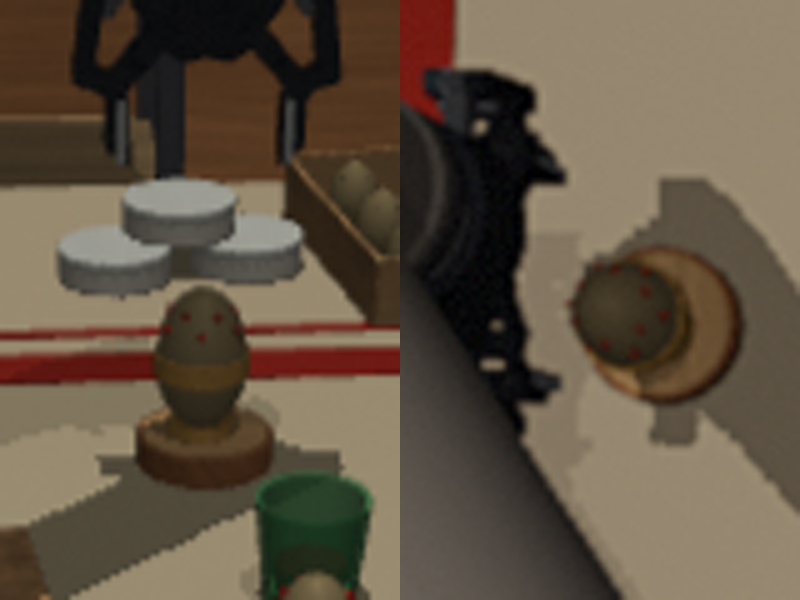

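The gripper is over the large egg, level and nearly centred on it. I'll descend slowly.

Request:
play_rows --series '[{"dx": 0.1, "dy": 0.05, "dz": 0.08, "ax": 0, "ay": -0.12, "az": 0}, {"dx": 0.3, "dy": 0.05, "dz": 0.08, "ax": 0, "ay": -0.12, "az": 0}, {"dx": 0.7, "dy": 0.05, "dz": 0.08, "ax": 0, "ay": -0.12, "az": 0}, {"dx": 1.2, "dy": 0.05, "dz": 0.08, "ax": 0, "ay": -0.12, "az": 0}, {"dx": 1.7, "dy": 0.05, "dz": 0.08, "ax": 0, "ay": -0.12, "az": 0}, {"dx": 2.1, "dy": 0.05, "dz": 0.08, "ax": 0, "ay": -0.12, "az": 0}, {"dx": 2.4, "dy": 0.05, "dz": 0.08, "ax": 0, "ay": -0.12, "az": 0}, {"dx": 2.6, "dy": 0.05, "dz": 0.08, "ax": 0, "ay": -0.12, "az": 0}, {"dx": 2.6, "dy": 0.05, "dz": 0.08, "ax": 0, "ay": -0.12, "az": 0}, {"dx": 2.6, "dy": 0.05, "dz": 0.08, "ax": 0, "ay": -0.12, "az": 0}]'

```text
time_s: 11.17
position: [0.6006, 0.2657, 0.096]
orientation: [-0.932, 1.568, -0.938]
contact_force: [-0.4, -0.5, 0.4]
opening: 0.0852
```

```bash
python3 go.py .600 .2665 .067 0;  python3 cam.py 10 .6015 .2665 .1
```

```text
t 11.17 grasp [0.6006 0.2657 0.09  ] jaw ang -0.3 x [ 0.002 -0.002 -1.   ] F [-0.4 -0.5  0.4] open 0.0852 q [-0.09  0.61 -0.56  1.66  0.38  0.98 -0.78]
d [ 0.576  0.021 -0.016] a [-0.06  0.02  0.03] rows 0.6
side origin 244 77 scale 5, target px 284.5 137.8
top origin 104 93 scale 5, target px 144.7 153.1
```

View pics/v10.png

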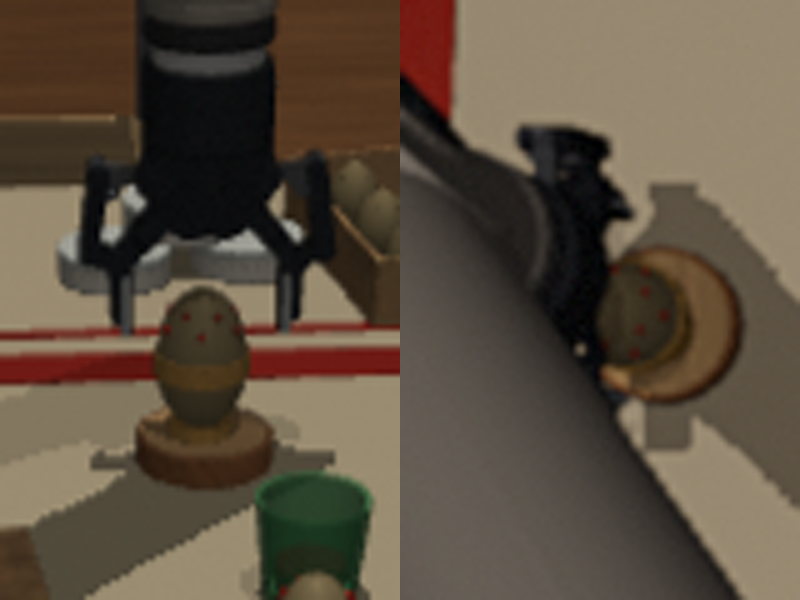

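The fingers have an even gap round the egg, which stands about 1 mm left of jaw centre. I continue down to the band.

Request:
play_rows --series '[{"dx": 0.1, "dy": 0.02, "dz": -0.04, "ax": 0, "ay": 0, "az": 0}, {"dx": 0.25, "dy": 0.02, "dz": -0.04, "ax": 0, "ay": 0, "az": 0}, {"dx": 0.4, "dy": 0.02, "dz": -0.04, "ax": 0, "ay": 0, "az": 0}, {"dx": 0.5, "dy": 0.02, "dz": -0.04, "ax": 0, "ay": 0, "az": 0}, {"dx": 0.55, "dy": 0.02, "dz": -0.04, "ax": 0, "ay": 0, "az": 0}, {"dx": 0.57, "dy": 0.02, "dz": -0.04, "ax": 0, "ay": 0, "az": 0}, {"dx": 0.57, "dy": 0.02, "dz": -0.04, "ax": 0, "ay": 0, "az": 0}, {"dx": 0.57, "dy": 0.02, "dz": -0.04, "ax": 0, "ay": 0, "az": 0}]'

```text
time_s: 11.93
position: [0.5998, 0.2671, 0.0743]
orientation: [-0.321, 1.567, -0.326]
contact_force: [-0.9, -0.7, 1.2]
opening: 0.0857
```

```bash
python3 go.py .600 .2665 .067 0;  python3 cam.py 11 .6015 .2665 .1
```

```text
t 11.93 grasp [0.5998 0.2671 0.0683] jaw ang -0.3 x [ 0.003 -0.001 -1.   ] F [-0.9 -0.7  1.2] open 0.0857 q [-0.1   0.64 -0.55  1.67  0.4   0.94 -0.8 ]
d [ 0.033 -0.014  0.005] a [-0.06  0.04  0.01] rows 0.1
side origin 244 77 scale 5, target px 284.5 137.8
top origin 104 93 scale 5, target px 144.7 153.1
```

View pics/v11.png

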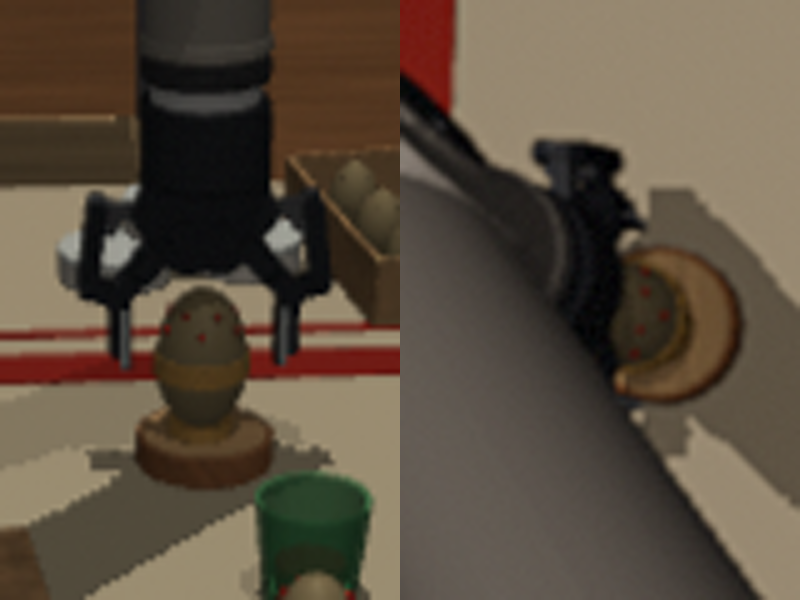

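The fingertips reach the lower part of the band, and the body clears the egg's top by about 8 mm. Closing now.

Request:
play_rows --series '[{"dx": 0, "dy": 0, "dz": 0, "ax": 0, "ay": 0, "az": 0}, {"dx": 0, "dy": 0, "dz": 0, "ax": 0, "ay": 0, "az": 0}, {"dx": 0, "dy": 0, "dz": 0, "ax": 0, "ay": 0, "az": 0}, {"dx": 0, "dy": 0, "dz": 0, "ax": 0, "ay": 0, "az": 0}, {"dx": 0, "dy": 0, "dz": 0, "ax": 0, "ay": 0, "az": 0}, {"dx": 0, "dy": 0, "dz": 0, "ax": 0, "ay": 0, "az": 0}]' --gripper 68

```text
time_s: 12.53
position: [0.5999, 0.2671, 0.0746]
orientation: [-0.258, 1.567, -0.264]
contact_force: [-0.0, 0.5, -0.4]
opening: 0.0623
```

Request:
play_rows --series '[{"dx": 0, "dy": 0, "dz": 0, "ax": 0, "ay": 0, "az": 0}, {"dx": 0, "dy": 0, "dz": 0, "ax": 0, "ay": 0, "az": 0}, {"dx": 0, "dy": 0, "dz": 0, "ax": 0, "ay": 0, "az": 0}, {"dx": 0, "dy": 0, "dz": 0, "ax": 0, "ay": 0, "az": 0}, {"dx": 0, "dy": 0, "dz": 0, "ax": 0, "ay": 0, "az": 0}, {"dx": 0, "dy": 0, "dz": 0, "ax": 0, "ay": 0, "az": 0}]' --gripper 130 --force 30

```text
time_s: 13.03
position: [0.6, 0.2672, 0.0748]
orientation: [-0.203, 1.567, -0.209]
contact_force: [-0.5, -0.0, 3.0]
opening: 0.0567
```

```bash
python3 go.py .600 .2665 .17 0
```

```text
t 13.03 grasp [0.6    0.2672 0.0688] jaw ang -0.3 x [ 0.004 -0.001 -1.   ] F [-0.5 -0.   3. ] open 0.0567 q [-0.1   0.64 -0.55  1.67  0.4   0.94 -0.8 ]
d [-2.53  -0.021  0.011] a [-0.06  0.05  0.01] rows 2.4
```

Gripped at 57 mm against the egg's 58. Next I lift it.

Request:
play_rows --series '[{"dx": -0.2, "dy": 0, "dz": 0, "ax": 0, "ay": 0, "az": 0}, {"dx": -0.5, "dy": 0, "dz": 0, "ax": 0, "ay": 0, "az": 0}, {"dx": -1.0, "dy": 0, "dz": 0, "ax": 0, "ay": 0, "az": 0}, {"dx": -1.6, "dy": 0, "dz": 0, "ax": 0, "ay": 0, "az": 0}, {"dx": -2.1, "dy": 0, "dz": 0, "ax": 0, "ay": 0, "az": 0}, {"dx": -2.5, "dy": 0, "dz": 0, "ax": 0, "ay": 0.05, "az": 0}, {"dx": -2.6, "dy": 0, "dz": 0, "ax": 0, "ay": 0.05, "az": 0}, {"dx": -2.6, "dy": 0, "dz": 0, "ax": 0, "ay": 0.05, "az": 0}]'

```text
time_s: 13.7
position: [0.6004, 0.2678, 0.1808]
orientation: [0.158, 1.568, 0.152]
contact_force: [0.1, 0.0, -1.2]
opening: 0.0566
```

```bash
python3 go.py .4855 -.238 .16 0;  python3 cam.py 12 .6015 .2665 .17
```

```text
t 13.7 grasp [0.6004 0.2678 0.1748] jaw ang -0.3 x [ 0.003  0.    -1.   ] F [ 0.1  0.  -1.2] open 0.0566 q [-0.06  0.53 -0.59  1.59  0.32  1.12 -0.74]
d [  0.356 -12.66   -2.802] a [-0.06  0.03 -0.01] rows 12.4
side origin 244 54 scale 5, target px 284.9 114.9
top origin 94 88 scale 5, target px 134.6 148.7
```

View pics/v12.png

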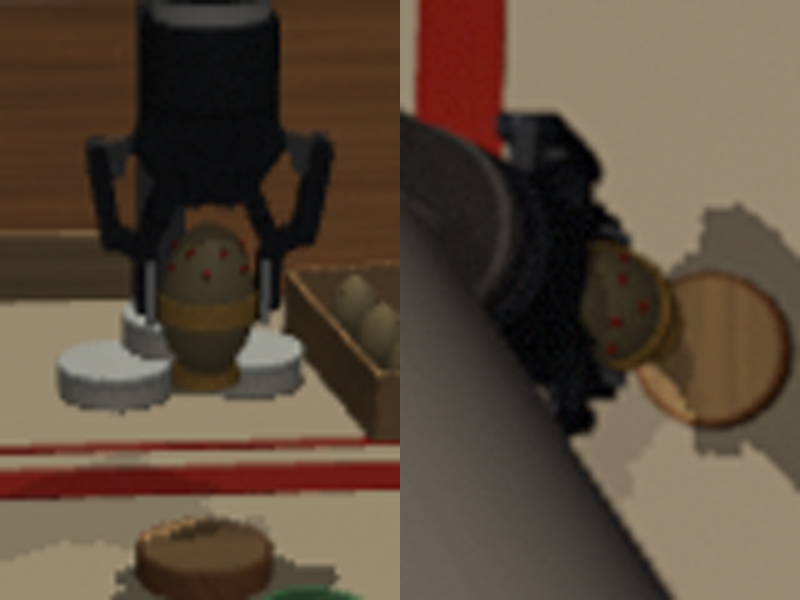

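The large egg is held upright and its plinth is empty. I carry it across to the large plinth.

Request:
play_rows --series '[{"dx": 0, "dy": -0.2, "dz": -0.05, "ax": 0, "ay": 0, "az": 0}, {"dx": 0, "dy": -0.6, "dz": -0.13, "ax": 0, "ay": 0, "az": 0}, {"dx": 0, "dy": -1.1, "dz": -0.25, "ax": 0, "ay": 0, "az": 0}, {"dx": 0, "dy": -1.8, "dz": -0.4, "ax": 0, "ay": 0, "az": 0}, {"dx": 0, "dy": -2.6, "dz": -0.58, "ax": 0, "ay": 0, "az": 0}, {"dx": 0, "dy": -3.4, "dz": -0.75, "ax": 0, "ay": 0, "az": 0}, {"dx": 0, "dy": -4.2, "dz": -0.93, "ax": 0, "ay": 0, "az": 0}, {"dx": 0, "dy": -5.0, "dz": -1.1, "ax": 0, "ay": 0, "az": 0}, {"dx": 0, "dy": -5.8, "dz": -1.28, "ax": 0, "ay": 0, "az": 0}, {"dx": 0, "dy": -6.6, "dz": -1.46, "ax": 0, "ay": 0, "az": 0}, {"dx": 0, "dy": -7.4, "dz": -1.64, "ax": 0, "ay": 0, "az": 0}, {"dx": 0, "dy": -8.2, "dz": -1.81, "ax": 0, "ay": 0, "az": 0}, {"dx": 0, "dy": -9.0, "dz": -1.99, "ax": 0, "ay": 0, "az": 0}, {"dx": 0, "dy": -9.8, "dz": -2.17, "ax": 0, "ay": 0, "az": 0}, {"dx": 0, "dy": -10.6, "dz": -2.35, "ax": 0, "ay": 0, "az": 0}, {"dx": 0, "dy": -11.4, "dz": -2.52, "ax": 0, "ay": 0, "az": 0}, {"dx": 0, "dy": -12.0, "dz": -2.66, "ax": 0, "ay": 0, "az": 0}, {"dx": 0, "dy": -12.4, "dz": -2.74, "ax": 0, "ay": 0, "az": 0}, {"dx": 0.1, "dy": -12.66, "dz": -2.8, "ax": 0, "ay": 0, "az": 0}, {"dx": 0.2, "dy": -12.66, "dz": -2.8, "ax": 0, "ay": 0, "az": 0}]'

```text
time_s: 15.47
position: [0.4824, -0.2419, 0.1698]
orientation: [-2.55, 1.567, -2.56]
contact_force: [-1.0, -0.5, -1.8]
opening: 0.0571
```

```bash
python3 go.py .4855 -.238 .075 0;  python3 cam.py 13 .4855 -.238 .1
```

```text
t 15.47 grasp [ 0.4823 -0.2419  0.1638] jaw ang -0.6 x [-0.003 -0.002 -1.   ] F [-1.  -0.5 -1.8] open 0.0571 q [ 0.76  0.31 -0.45  1.89  0.17  0.98  0.23]
d [2.22  0.102 0.085] a [-0.12 -0.04  0.03] rows 2.1
side origin 204 179 scale 5, target px 244.1 240.0
top origin 312 142 scale 5, target px 352.1 202.1
```

View pics/v13.png

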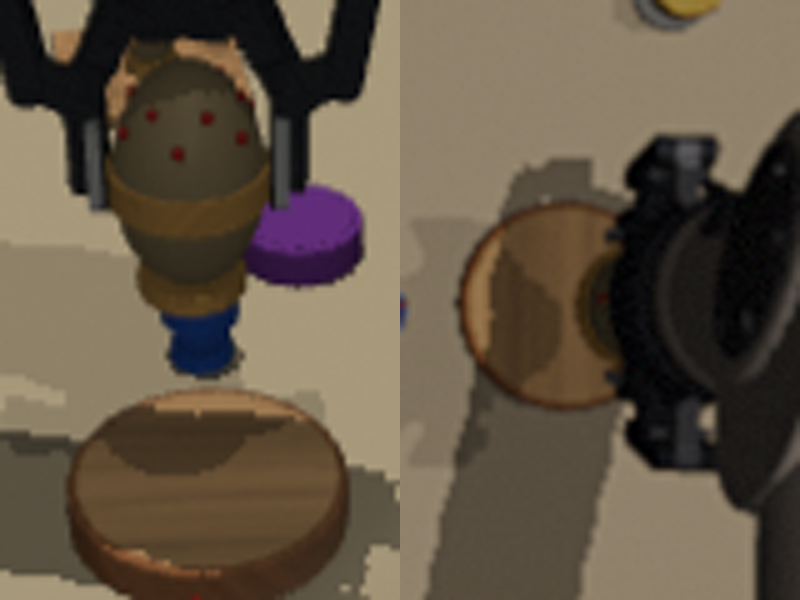

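The egg is upright above the large plinth. I descend to about 6 mm above it.

Request:
play_rows --series '[{"dx": 0.2, "dy": 0.05, "dz": 0.04, "ax": -0.05, "ay": 0, "az": 0}, {"dx": 0.5, "dy": 0.1, "dz": 0.08, "ax": -0.1, "ay": -0.04, "az": 0.02}, {"dx": 0.9, "dy": 0.1, "dz": 0.08, "ax": -0.1, "ay": -0.04, "az": 0.02}, {"dx": 1.3, "dy": 0.1, "dz": 0.08, "ax": -0.1, "ay": -0.04, "az": 0.02}, {"dx": 1.6, "dy": 0.1, "dz": 0.08, "ax": -0.1, "ay": -0.04, "az": 0.02}, {"dx": 1.85, "dy": 0.1, "dz": 0.08, "ax": -0.1, "ay": -0.04, "az": 0.02}, {"dx": 2.05, "dy": 0.1, "dz": 0.08, "ax": -0.1, "ay": -0.04, "az": 0.02}, {"dx": 2.15, "dy": 0.1, "dz": 0.08, "ax": -0.1, "ay": -0.04, "az": 0.02}, {"dx": 2.15, "dy": 0.1, "dz": 0.08, "ax": -0.1, "ay": -0.04, "az": 0.02}, {"dx": 2.15, "dy": 0.1, "dz": 0.08, "ax": -0.1, "ay": -0.04, "az": 0.02}]'

```text
time_s: 16.4
position: [0.4865, -0.2337, 0.0837]
orientation: [1.611, 1.569, 1.615]
contact_force: [-0.3, -0.8, -1.3]
opening: 0.0571
```

```bash
python3 go.py .4855 -.238 .0688 0;  python3 cam.py 14 .4855 -.238 .07
```

```text
t 16.4 grasp [ 0.4865 -0.2337  0.0777] jaw ang 0.2 x [-0.     0.002 -1.   ] F [-0.3 -0.8 -1.3] open 0.0571 q [ 0.71  0.43 -0.42  1.96  0.24  0.81  0.16]
d [ 0.221 -0.108 -0.025] a [ 0.04 -0.   -0.03] rows 0.2
side origin 204 192 scale 5, target px 244.6 253.0
top origin 309 142 scale 5, target px 349.4 202.3
```

View pics/v14.png

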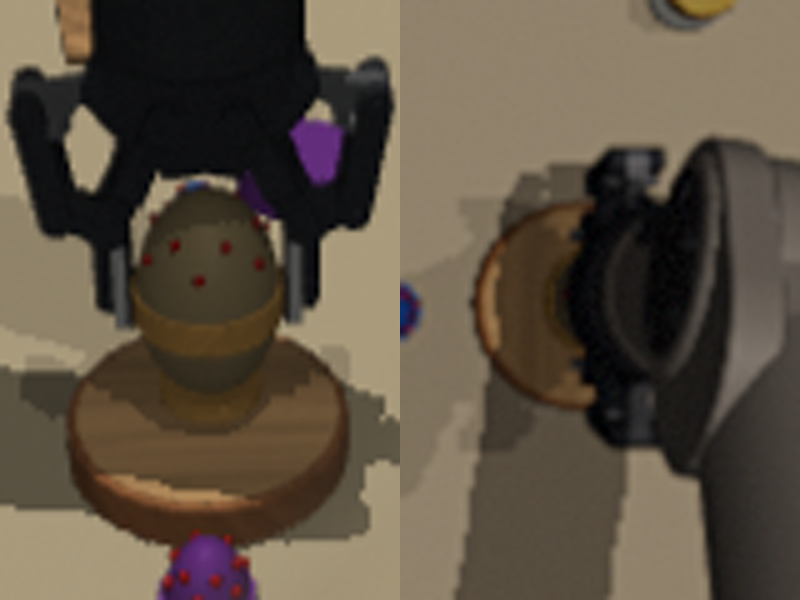

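The egg is centred left to right over the plinth but about 4 mm too far in y. I correct that and lower it.

Request:
play_rows --series '[{"dx": 0, "dy": -0.06, "dz": -0.02, "ax": 0, "ay": 0, "az": 0}, {"dx": 0.04, "dy": -0.11, "dz": -0.02, "ax": 0, "ay": 0, "az": 0}, {"dx": 0.08, "dy": -0.11, "dz": -0.02, "ax": 0, "ay": 0, "az": 0}, {"dx": 0.12, "dy": -0.11, "dz": -0.02, "ax": 0, "ay": 0, "az": 0}, {"dx": 0.15, "dy": -0.11, "dz": -0.02, "ax": 0, "ay": 0, "az": 0}, {"dx": 0.18, "dy": -0.11, "dz": -0.02, "ax": 0, "ay": 0, "az": 0}, {"dx": 0.2, "dy": -0.11, "dz": -0.02, "ax": 0, "ay": 0, "az": 0}, {"dx": 0.2, "dy": -0.11, "dz": -0.02, "ax": 0, "ay": 0, "az": 0}, {"dx": 0.2, "dy": -0.11, "dz": -0.02, "ax": 0, "ay": 0, "az": 0}]'

```text
time_s: 17.25
position: [0.486, -0.2382, 0.0761]
orientation: [1.199, 1.569, 1.203]
contact_force: [-0.5, -0.3, -1.3]
opening: 0.0568
```

```bash
python3 go.py .4855 -.238 .0688 0;  python3 cam.py 15 .4855 -.238 .07
```

```text
t 17.25 grasp [ 0.486  -0.2382  0.0701] jaw ang 0.2 x [ 0.001  0.002 -1.   ] F [-0.5 -0.3 -1.3] open 0.0568 q [ 0.72  0.44 -0.42  1.96  0.24  0.79  0.17]
d [ 0.032  0.006 -0.011] a [ 0.04  0.01 -0.02] rows 0.0
side origin 204 192 scale 5, target px 244.6 253.0
top origin 309 142 scale 5, target px 349.4 202.3
```

View pics/v15.png

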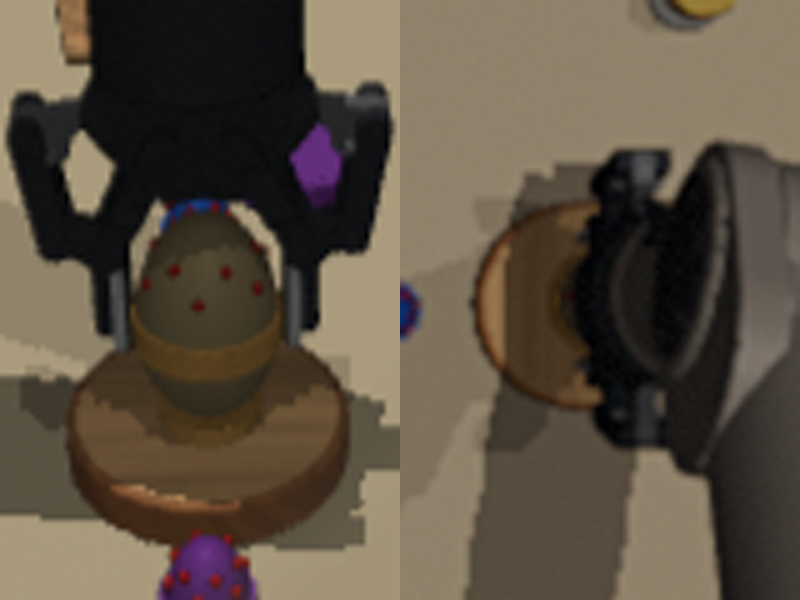

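The foot is about 1 mm above the plinth and near its middle. I lower it to contact.

Request:
play_rows --series '[{"dx": 0.015, "dy": 0, "dz": 0, "ax": 0, "ay": 0, "az": 0}, {"dx": 0.03, "dy": 0, "dz": 0, "ax": 0, "ay": 0, "az": 0}, {"dx": 0.04, "dy": 0, "dz": 0, "ax": 0, "ay": 0, "az": 0}, {"dx": 0.05, "dy": 0, "dz": 0, "ax": 0, "ay": 0, "az": 0}, {"dx": 0.05, "dy": 0, "dz": 0, "ax": 0, "ay": 0, "az": 0}]'

```text
time_s: 17.77
position: [0.4861, -0.2383, 0.0748]
orientation: [1.051, 1.569, 1.054]
contact_force: [-2.4, 1.0, 4.3]
opening: 0.0566
```

Request:
play_rows --series '[{"dx": 0, "dy": 0, "dz": 0, "ax": 0, "ay": 0, "az": 0}, {"dx": 0, "dy": 0, "dz": 0, "ax": 0, "ay": 0, "az": 0}, {"dx": 0, "dy": 0, "dz": 0, "ax": 0, "ay": 0, "az": 0}, {"dx": 0, "dy": 0, "dz": 0, "ax": 0, "ay": 0, "az": 0}, {"dx": 0, "dy": 0, "dz": 0, "ax": 0, "ay": 0, "az": 0}, {"dx": 0, "dy": 0, "dz": 0, "ax": 0, "ay": 0, "az": 0}, {"dx": 0, "dy": 0, "dz": 0, "ax": 0, "ay": 0, "az": 0}]' --gripper 0

```text
time_s: 18.35
position: [0.4861, -0.2383, 0.0747]
orientation: [1.067, 1.569, 1.07]
contact_force: [0.1, -0.6, -0.1]
opening: 0.0852
```

Request:
play_rows --series '[{"dx": -0.2, "dy": 0, "dz": 0, "ax": 0, "ay": 0, "az": 0}, {"dx": -0.6, "dy": 0, "dz": 0, "ax": 0, "ay": 0, "az": 0}, {"dx": -1.2, "dy": 0, "dz": 0, "ax": 0, "ay": 0, "az": 0}, {"dx": -2.0, "dy": 0, "dz": 0, "ax": 0, "ay": 0, "az": 0}, {"dx": -2.8, "dy": 0, "dz": 0, "ax": 0, "ay": 0, "az": 0}, {"dx": -3.4, "dy": 0, "dz": 0, "ax": 0, "ay": 0, "az": 0}, {"dx": -3.5, "dy": 0, "dz": 0, "ax": 0, "ay": 0, "az": 0}, {"dx": -3.5, "dy": 0, "dz": 0, "ax": 0, "ay": 0, "az": 0}]'

```text
time_s: 19.02
position: [0.4873, -0.2389, 0.2173]
orientation: [-0.211, 1.566, -0.208]
contact_force: [-0.0, -0.2, -0.2]
opening: 0.0852
```

```bash
python3 go.py .627 -.0515 .18 0;  python3 cam.py 16 .4855 -.238 .07
```

```text
t 19.02 grasp [ 0.4873 -0.239   0.2113] jaw ang 0.2 x [ 0.005 -0.001 -1.   ] F [-0.  -0.2 -0.2] open 0.0852 q [ 0.77  0.26 -0.46  1.83  0.13  1.07  0.26]
d [0.796 4.675 3.505] a [0.04 0.06 0.01] rows 5.7
side origin 204 192 scale 5, target px 244.6 253.0
top origin 309 142 scale 5, target px 349.4 202.3
```

View pics/v16.png

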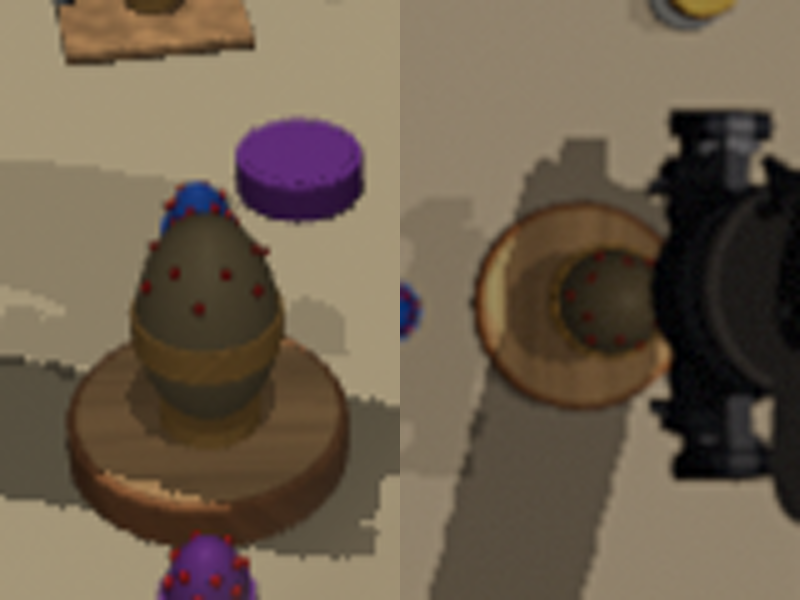

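The large egg stands upright in the middle of the large plinth. I move over the medium egg.

Request:
play_rows --series '[{"dx": 0, "dy": 0.5, "dz": 0.4, "ax": 0, "ay": 0, "az": 0}, {"dx": 0, "dy": 1.1, "dz": 0.85, "ax": 0, "ay": 0.06, "az": 0}, {"dx": 0, "dy": 1.8, "dz": 1.4, "ax": 0, "ay": 0.06, "az": 0}, {"dx": 0.1, "dy": 2.5, "dz": 1.9, "ax": 0, "ay": 0.06, "az": 0}, {"dx": 0.3, "dy": 3.2, "dz": 2.4, "ax": 0, "ay": 0.06, "az": 0}, {"dx": 0.5, "dy": 3.8, "dz": 2.85, "ax": 0, "ay": 0.06, "az": 0}, {"dx": 0.7, "dy": 4.3, "dz": 3.2, "ax": 0, "ay": 0.06, "az": 0}, {"dx": 0.8, "dy": 4.6, "dz": 3.45, "ax": 0, "ay": 0.06, "az": 0}, {"dx": 0.8, "dy": 4.68, "dz": 3.5, "ax": 0, "ay": 0.06, "az": 0}, {"dx": 0.8, "dy": 4.68, "dz": 3.5, "ax": 0, "ay": 0.06, "az": 0}, {"dx": 0.8, "dy": 4.68, "dz": 3.5, "ax": 0, "ay": 0.06, "az": 0}]'

```text
time_s: 20.03
position: [0.6237, -0.0517, 0.1814]
orientation: [3.025, 1.563, 3.028]
contact_force: [-0.5, 0.1, -0.2]
opening: 0.0855
```

```bash
python3 go.py .627 -.0515 .059 0;  python3 cam.py 17 .627 -.0515 .1
```

```text
t 20.03 grasp [ 0.6237 -0.0517  0.1754] jaw ang 0.2 x [-0.008  0.001 -1.   ] F [-0.5  0.1 -0.2] open 0.0855 q [ 0.4   0.46 -0.52  1.66  0.25  1.09 -0.19]
d [2.91  0.003 0.106] a [ 0.03 -0.09 -0.01] rows 2.8
side origin 267 129 scale 5, target px 307.2 189.6
top origin 234 83 scale 5, target px 274.6 143.2
```

View pics/v17.png

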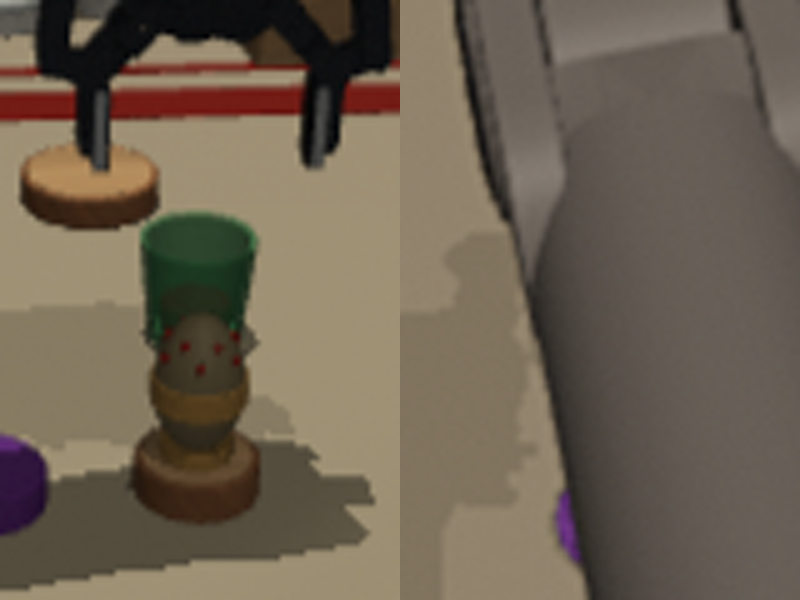

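Jaws are level above the medium egg. In the side view, the known gripper position suggests a camera x bias of about +2.5 mm. I'll refit each camera separately to check.

```bash
cat >> fit.py <<'E'
print("separate")
for k in'SML':
    x0,R,t,s=pl[k]
    print(k,fit(x0,R,0,.02,[("top",T[k],t)])[0].round(4),"side",fit(x0,R,0,.02,[("side",D[k],dict(s,b=s.get('b',{'S':300,'L':367}[k] if k!='M' else 0)))])[0].round(4))
    R,h,t,s=eg[k];print("  egg",fit(x0,R,.02+h/2-.007,.02+h/2+.007,[("top",T[k],t)])[0].round(4),fit(x0,R,.02+h/2-.007,.02+h/2+.007,[("side",D[k],s)])[0].round(4))
E
python3 fit.py | sed -n '/separate/,$p'
```

```text
separate
S [ 0.6276 -0.0519] side [ 0.6272 -0.055 ]
  egg [ 0.6259 -0.0514] [ 0.6276 -0.0493]
M [0.6028 0.265 ] side [0.6034 0.2684]
  egg [0.6005 0.2671] [0.6003 0.2633]
L [ 0.4859 -0.238 ] side [ 0.4853 -0.2356]
  egg [ 0.4857 -0.2394] [ 0.4853 -0.2447]
```

The two cameras agree on x, and earlier grasps agreed with the fits within about 1 mm, so I keep the estimates. I descend over the medium egg.

Request:
play_rows --series '[{"dx": 0.2, "dy": 0, "dz": 0.05, "ax": 0, "ay": -0.09, "az": 0}, {"dx": 0.5, "dy": 0, "dz": 0.08, "ax": 0, "ay": -0.09, "az": 0}, {"dx": 0.9, "dy": 0, "dz": 0.08, "ax": 0, "ay": -0.09, "az": 0}, {"dx": 1.4, "dy": 0, "dz": 0.08, "ax": 0, "ay": -0.09, "az": 0}, {"dx": 1.9, "dy": 0, "dz": 0.08, "ax": 0, "ay": -0.09, "az": 0}, {"dx": 2.3, "dy": 0, "dz": 0.08, "ax": 0, "ay": -0.09, "az": 0}, {"dx": 2.6, "dy": 0, "dz": 0.08, "ax": 0, "ay": -0.09, "az": 0}, {"dx": 2.8, "dy": 0, "dz": 0.08, "ax": 0, "ay": -0.09, "az": 0}, {"dx": 2.88, "dy": 0, "dz": 0.08, "ax": 0, "ay": -0.09, "az": 0}, {"dx": 2.88, "dy": 0, "dz": 0.08, "ax": 0, "ay": -0.09, "az": 0}, {"dx": 2.88, "dy": 0, "dz": 0.08, "ax": 0, "ay": -0.09, "az": 0}]'

```text
time_s: 21.05
position: [0.627, -0.0526, 0.0676]
orientation: [0.176, 1.568, 0.176]
contact_force: [0.1, -0.3, -0.4]
opening: 0.0854
```

```bash
python3 go.py .627 -.0515 .059 0;  python3 cam.py 18 .627 -.0515 .08
```

```text
t 21.05 grasp [ 0.627  -0.0526  0.0616] jaw ang 0.1 x [ 0.003  0.    -1.   ] F [ 0.1 -0.3 -0.4] open 0.0854 q [ 0.37  0.59 -0.47  1.75  0.34  0.88 -0.25]
d [0.065 0.028 0.001] a [ 0.01  0.03 -0.01] rows 0.1
side origin 266 137 scale 5, target px 306.8 197.2
top origin 234 84 scale 5, target px 274.4 144.6
```

View pics/v18.png

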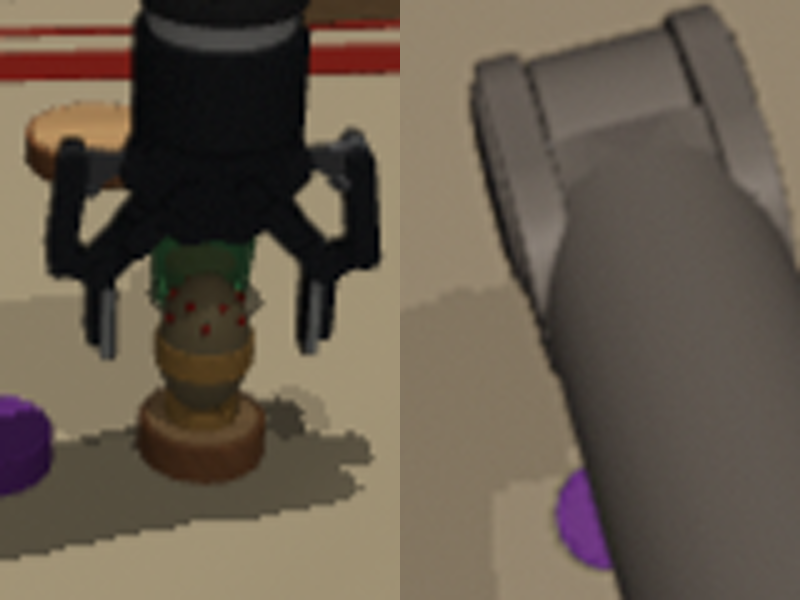

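The egg stands between the fingers about 2 mm left of centre. I lower the last bit and close.

Request:
play_rows --series '[{"dx": 0.03, "dy": 0.02, "dz": -0.04, "ax": 0, "ay": 0, "az": 0}, {"dx": 0.06, "dy": 0.02, "dz": -0.04, "ax": 0, "ay": 0, "az": 0}, {"dx": 0.06, "dy": 0.02, "dz": -0.04, "ax": 0, "ay": 0, "az": 0}, {"dx": 0.06, "dy": 0.02, "dz": -0.04, "ax": 0, "ay": 0, "az": 0}, {"dx": 0.06, "dy": 0.02, "dz": -0.04, "ax": 0, "ay": 0, "az": 0}, {"dx": 0.06, "dy": 0.02, "dz": -0.04, "ax": 0, "ay": 0, "az": 0}, {"dx": 0.06, "dy": 0.02, "dz": -0.04, "ax": 0, "ay": 0, "az": 0}]' --gripper 98

```text
time_s: 21.73
position: [0.6257, -0.0518, 0.0657]
orientation: [0.093, 1.567, 0.094]
contact_force: [0.4, 0.2, -1.0]
opening: 0.0527
```

Request:
play_rows --series '[{"dx": 0, "dy": 0, "dz": 0, "ax": 0, "ay": 0, "az": 0}, {"dx": 0, "dy": 0, "dz": 0, "ax": 0, "ay": 0, "az": 0}, {"dx": 0, "dy": 0, "dz": 0, "ax": 0, "ay": 0, "az": 0}, {"dx": 0, "dy": 0, "dz": 0, "ax": 0, "ay": 0, "az": 0}, {"dx": 0, "dy": 0, "dz": 0, "ax": 0, "ay": 0, "az": 0}, {"dx": 0, "dy": 0, "dz": 0, "ax": 0, "ay": 0, "az": 0}]' --gripper 170 --force 28

```text
time_s: 22.23
position: [0.6259, -0.0518, 0.0659]
orientation: [0.079, 1.567, 0.08]
contact_force: [0.3, 0.4, 2.2]
opening: 0.0448
```

```bash
python3 go.py .627 -.0515 .15 0;  python3 cam.py 19 .627 -.0515 .08
```

```text
t 22.23 grasp [ 0.6259 -0.0518  0.0599] jaw ang 0.1 x [ 0.004  0.    -1.   ] F [0.3 0.4 2.2] open 0.0448 q [ 0.37  0.59 -0.47  1.75  0.34  0.88 -0.26]
d [-2.252  0.008  0.037] a [ 0.01  0.04 -0.  ] rows 2.2
side origin 266 137 scale 5, target px 306.8 197.2
top origin 234 84 scale 5, target px 274.4 144.6
```

View pics/v19.png

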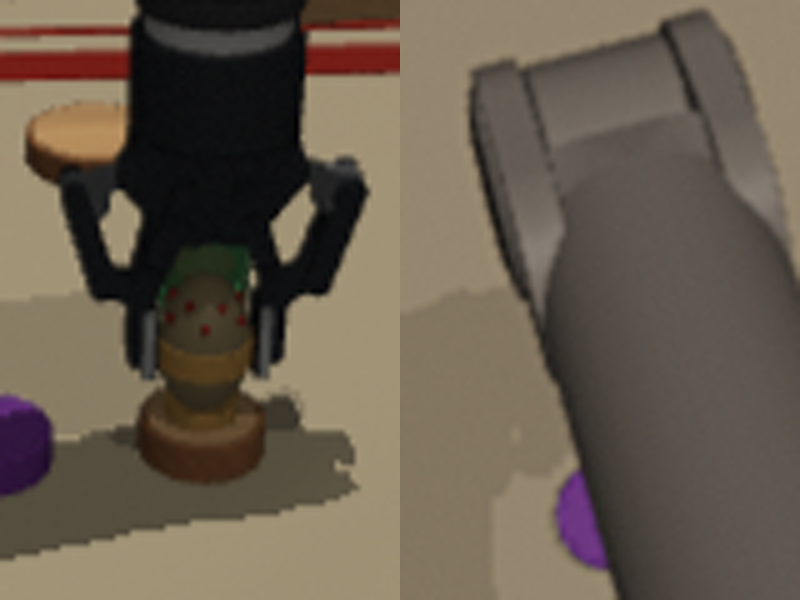

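Gripped at 45 mm against 46 mm, and upright. Next I lift it.

Request:
play_rows --series '[{"dx": -0.2, "dy": 0, "dz": 0, "ax": 0, "ay": 0, "az": 0}, {"dx": -0.5, "dy": 0, "dz": 0, "ax": 0, "ay": 0, "az": 0}, {"dx": -1.0, "dy": 0, "dz": 0, "ax": 0, "ay": 0, "az": 0}, {"dx": -1.6, "dy": 0, "dz": 0, "ax": 0, "ay": 0, "az": 0}, {"dx": -2.1, "dy": 0, "dz": 0, "ax": 0, "ay": 0.04, "az": 0}, {"dx": -2.4, "dy": 0, "dz": 0, "ax": 0, "ay": 0.04, "az": 0}, {"dx": -2.5, "dy": 0, "dz": 0, "ax": 0, "ay": 0.04, "az": 0}, {"dx": -2.5, "dy": 0, "dz": 0, "ax": 0, "ay": 0.04, "az": 0}]'

```text
time_s: 23.0
position: [0.626, -0.0518, 0.1672]
orientation: [-0.017, 1.568, -0.016]
contact_force: [0.5, 0.2, 0.3]
opening: 0.0448
```

```bash
python3 go.py .602 .266 .16 0;  python3 cam.py 20 .627 -.0515 .08
```

```text
t 23.0 grasp [ 0.626  -0.0518  0.1612] jaw ang 0.1 x [ 0.003 -0.    -1.   ] F [0.5 0.2 0.3] open 0.0448 q [ 0.4   0.48 -0.52  1.68  0.26  1.05 -0.2 ]
d [ 0.028  7.946 -0.594] a [0.01 0.03 0.  ] rows 7.6
side origin 266 137 scale 5, target px 306.8 197.2
top origin 234 84 scale 5, target px 274.4 144.6
```

View pics/v20.png

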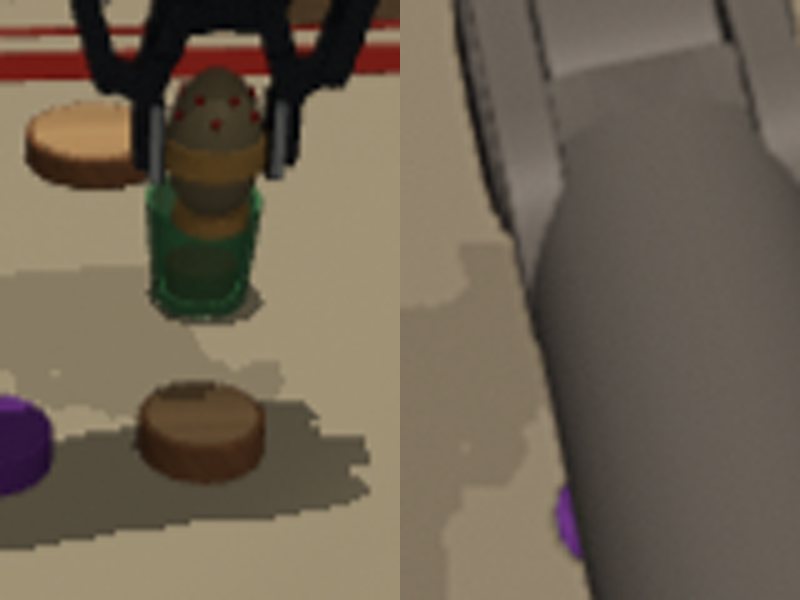

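The egg is held upright and high enough to pass over the glass. I carry it to the medium plinth.

Request:
play_rows --series '[{"dx": 0, "dy": 0.2, "dz": -0.02, "ax": 0, "ay": 0, "az": 0}, {"dx": 0, "dy": 0.6, "dz": -0.05, "ax": 0, "ay": 0.03, "az": 0}, {"dx": 0, "dy": 1.2, "dz": -0.1, "ax": 0, "ay": 0.03, "az": 0}, {"dx": 0, "dy": 1.9, "dz": -0.15, "ax": 0, "ay": 0.03, "az": 0}, {"dx": 0, "dy": 2.7, "dz": -0.2, "ax": 0, "ay": 0.03, "az": 0}, {"dx": 0, "dy": 3.5, "dz": -0.26, "ax": 0, "ay": 0.03, "az": 0}, {"dx": 0, "dy": 4.3, "dz": -0.32, "ax": 0, "ay": 0.03, "az": 0}, {"dx": 0, "dy": 5.1, "dz": -0.38, "ax": 0, "ay": 0.03, "az": 0}, {"dx": 0, "dy": 5.9, "dz": -0.44, "ax": 0, "ay": 0.03, "az": 0}, {"dx": 0, "dy": 6.6, "dz": -0.5, "ax": 0, "ay": 0.03, "az": 0}, {"dx": 0, "dy": 7.2, "dz": -0.54, "ax": 0, "ay": 0.03, "az": 0}, {"dx": 0, "dy": 7.6, "dz": -0.57, "ax": 0, "ay": 0.03, "az": 0}, {"dx": 0, "dy": 7.85, "dz": -0.59, "ax": 0, "ay": 0.03, "az": 0}, {"dx": 0, "dy": 7.95, "dz": -0.59, "ax": 0, "ay": 0.03, "az": 0}, {"dx": 0, "dy": 7.95, "dz": -0.59, "ax": 0, "ay": 0.03, "az": 0}, {"dx": 0, "dy": 7.95, "dz": -0.59, "ax": 0, "ay": 0.03, "az": 0}]'

```text
time_s: 24.43
position: [0.601, 0.2645, 0.1644]
orientation: [-2.863, 1.566, -2.863]
contact_force: [-0.1, -1.1, -0.6]
opening: 0.0445
```

```bash
python3 go.py .602 .266 .065 0;  python3 cam.py 21 .603 .266 .08
```

```text
t 24.43 grasp [0.6009 0.2645 0.1584] jaw ang -0.0 x [-0.005 -0.001 -1.   ] F [-0.1 -1.1 -0.6] open 0.0445 q [-0.07  0.54 -0.57  1.6   0.32  1.1  -0.73]
d [2.335 0.041 0.037] a [-0.   -0.05  0.02] rows 2.2
side origin 244 84 scale 5, target px 284.9 144.2
top origin 107 93 scale 5, target px 147.5 153.7
```

View pics/v21.png

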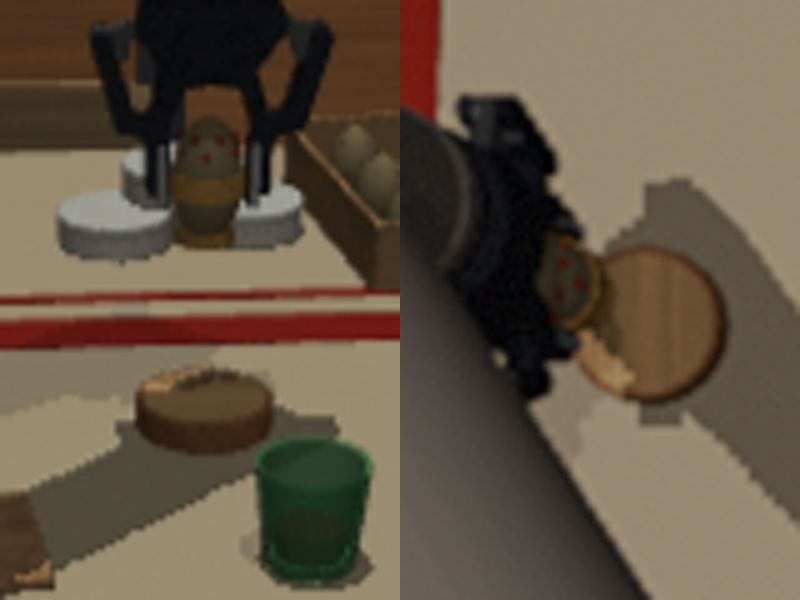

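The egg is upright over the medium plinth. I lower it to just above the top.

Request:
play_rows --series '[{"dx": 0.2, "dy": 0.03, "dz": 0.03, "ax": 0, "ay": -0.05, "az": 0}, {"dx": 0.5, "dy": 0.03, "dz": 0.03, "ax": 0, "ay": -0.05, "az": 0.02}, {"dx": 0.9, "dy": 0.03, "dz": 0.03, "ax": 0, "ay": -0.05, "az": 0.02}, {"dx": 1.3, "dy": 0.03, "dz": 0.03, "ax": 0, "ay": -0.05, "az": 0.02}, {"dx": 1.7, "dy": 0.03, "dz": 0.03, "ax": 0, "ay": -0.05, "az": 0.02}, {"dx": 2.0, "dy": 0.03, "dz": 0.03, "ax": 0, "ay": -0.05, "az": 0.02}, {"dx": 2.2, "dy": 0.03, "dz": 0.03, "ax": 0, "ay": -0.05, "az": 0.02}, {"dx": 2.3, "dy": 0.03, "dz": 0.03, "ax": 0, "ay": -0.05, "az": 0.02}, {"dx": 2.3, "dy": 0.03, "dz": 0.03, "ax": 0, "ay": -0.05, "az": 0.02}, {"dx": 2.3, "dy": 0.03, "dz": 0.03, "ax": 0, "ay": -0.05, "az": 0.02}]'

```text
time_s: 25.37
position: [0.6025, 0.2651, 0.073]
orientation: [0.886, 1.57, 0.885]
contact_force: [0.5, -0.2, 0.1]
opening: 0.0448
```

```bash
python3 go.py .602 .266 .0599 0;  python3 cam.py 22 .603 .266 .06
```

```text
t 25.37 grasp [0.6025 0.2651 0.067 ] jaw ang -0.1 x [ 0.001  0.001 -1.   ] F [ 0.5 -0.2  0.1] open 0.0448 q [-0.1   0.64 -0.53  1.67  0.38  0.94 -0.78]
d [ 0.178  0.022 -0.012] a [-0.02  0.01 -0.01] rows 0.2
side origin 244 90 scale 5, target px 284.7 150.4
top origin 109 94 scale 5, target px 150.0 154.8
```

View pics/v22.png

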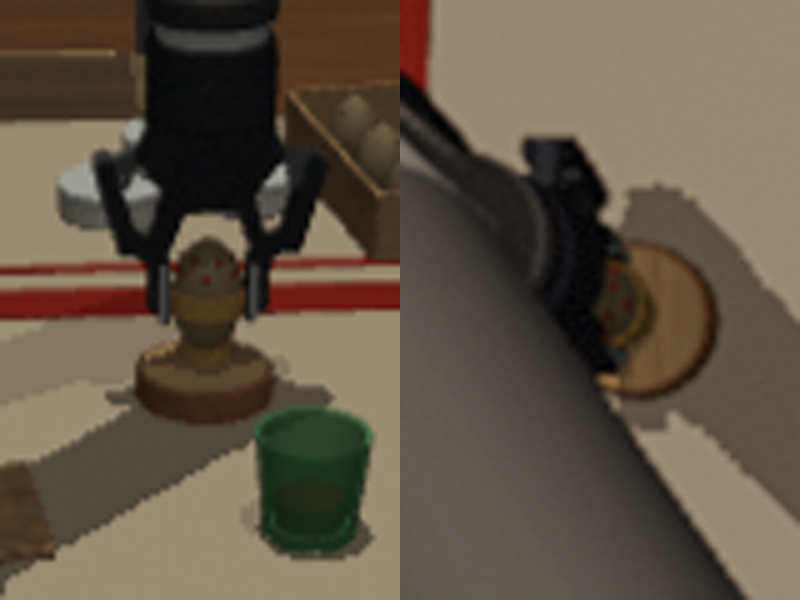

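```bash
cat > ov.py <<'E'
import sys,pickle;from h import *
# ov.py k  then circles x,y,z,R ...
k=sys.argv[1];d=pickle.load(open(f"c{k}.pkl","rb"));a=np.linspace(0,2*np.pi,120)
C=[tuple(map(float,s.split(","))) for s in sys.argv[2:]];t=[]
for n in d:
    im=cv2.resize(cv2.cvtColor(d[n]["pixels"],cv2.COLOR_RGB2BGR),None,fx=8,fy=8,interpolation=cv2.INTER_CUBIC)
    for i,(x,y,z,R) in enumerate(C):
        q=proj(d[n],np.c_[x+R*np.cos(a),y+R*np.sin(a),0*a+z]);cv2.polylines(im,[np.int32((q+.5)*8)],True,[(255,255,0),(0,255,0),(255,0,255),(0,0,255)][i%4],1)
    u,v=(proj(d[n],np.array([C[0][:3]]))[0]*8).astype(int);u=np.clip(u,200,4096-200);v=np.clip(v,300,3072-300);t.append(im[v-250:v+250,u-200:u+200])
cv2.imwrite(f"pics/o{k}.png",np.hstack(t))
E
python3 ov.py 22 .603,.266,.02,.042 .603,.266,0,.042 .6025,.2651,.0271,.017 .6025,.2651,.057,.023
```

```text
(no output)
```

View pics/o22.png

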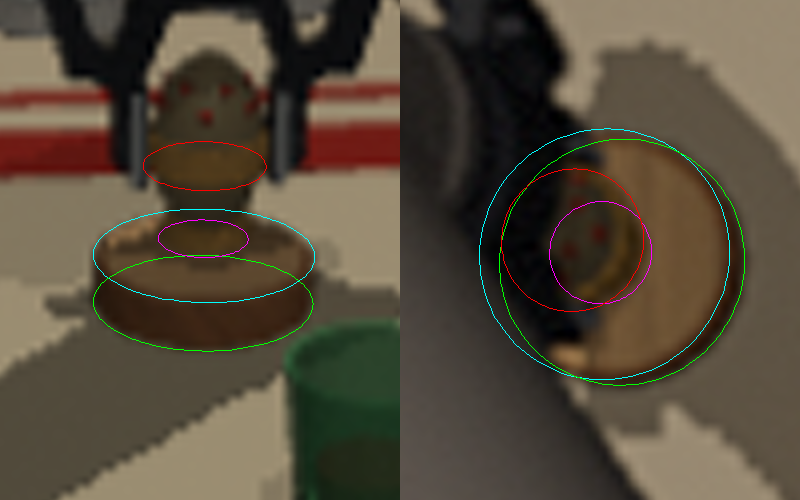

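The overlay fits. The foot will land within about 2 mm of the centre, so I nudge 1.5 mm in −x and lower it.

Request:
play_rows --series '[{"dx": 0.04, "dy": 0.01, "dz": -0.04, "ax": 0, "ay": 0, "az": 0}, {"dx": 0.08, "dy": 0.01, "dz": -0.04, "ax": 0, "ay": 0, "az": 0}, {"dx": 0.11, "dy": 0.01, "dz": -0.04, "ax": 0, "ay": 0, "az": 0}, {"dx": 0.14, "dy": 0.01, "dz": -0.04, "ax": 0, "ay": 0, "az": 0}, {"dx": 0.16, "dy": 0.01, "dz": -0.04, "ax": 0, "ay": 0, "az": 0}, {"dx": 0.17, "dy": 0.01, "dz": -0.04, "ax": 0, "ay": 0, "az": 0}, {"dx": 0.17, "dy": 0.01, "dz": -0.04, "ax": 0, "ay": 0, "az": 0}, {"dx": 0.17, "dy": 0.01, "dz": -0.04, "ax": 0, "ay": 0, "az": 0}]'

```text
time_s: 26.13
position: [0.6012, 0.2658, 0.0668]
orientation: [0.663, 1.569, 0.661]
contact_force: [0.7, -0.1, -0.7]
opening: 0.0445
```

```bash
python3 go.py .602 .266 .0599 0
```

```text
t 26.13 grasp [0.6013 0.2658 0.0608] jaw ang -0.1 x [ 0.002  0.001 -1.   ] F [ 0.7 -0.1 -0.7] open 0.0445 q [-0.11  0.65 -0.53  1.67  0.39  0.93 -0.78]
d [0.024 0.005 0.019] a [-0.02  0.02 -0.02] rows 0.0
```

Request:
play_rows --series '[{"dx": 0.01, "dy": 0, "dz": 0, "ax": 0, "ay": 0, "az": 0}, {"dx": 0.02, "dy": 0, "dz": 0, "ax": 0, "ay": 0, "az": 0}, {"dx": 0.03, "dy": 0, "dz": 0, "ax": 0, "ay": 0, "az": 0}, {"dx": 0.04, "dy": 0, "dz": 0, "ax": 0, "ay": 0, "az": 0}, {"dx": 0.04, "dy": 0, "dz": 0, "ax": 0, "ay": 0, "az": 0}]'

```text
time_s: 26.55
position: [0.6013, 0.2659, 0.0659]
orientation: [0.558, 1.569, 0.556]
contact_force: [-1.7, -1.2, 4.3]
opening: 0.0449
```

Contact at about 4 N. I release and rise.

Request:
play_rows --series '[{"dx": 0, "dy": 0, "dz": 0, "ax": 0, "ay": 0, "az": 0}, {"dx": 0, "dy": 0, "dz": 0, "ax": 0, "ay": 0, "az": 0}, {"dx": 0, "dy": 0, "dz": 0, "ax": 0, "ay": 0, "az": 0}, {"dx": 0, "dy": 0, "dz": 0, "ax": 0, "ay": 0, "az": 0}, {"dx": 0, "dy": 0, "dz": 0, "ax": 0, "ay": 0, "az": 0}, {"dx": 0, "dy": 0, "dz": 0, "ax": 0, "ay": 0, "az": 0}, {"dx": 0, "dy": 0, "dz": 0, "ax": 0, "ay": 0, "az": 0}, {"dx": 0, "dy": 0, "dz": 0, "ax": 0, "ay": 0, "az": 0}]' --gripper 0

```text
time_s: 27.22
position: [0.6013, 0.2659, 0.0659]
orientation: [0.561, 1.569, 0.56]
contact_force: [-0.3, 0.8, 0.7]
opening: 0.0856
```

Request:
play_rows --series '[{"dx": -0.2, "dy": 0, "dz": 0, "ax": 0, "ay": 0, "az": 0}, {"dx": -0.6, "dy": 0, "dz": 0, "ax": 0, "ay": 0, "az": 0}, {"dx": -1.2, "dy": 0, "dz": 0, "ax": 0, "ay": 0, "az": 0}, {"dx": -2.0, "dy": 0, "dz": 0, "ax": 0, "ay": 0, "az": 0}, {"dx": -2.8, "dy": 0, "dz": 0, "ax": 0, "ay": 0, "az": 0}, {"dx": -3.2, "dy": 0, "dz": 0, "ax": 0, "ay": 0, "az": 0}, {"dx": -3.3, "dy": 0, "dz": 0, "ax": 0, "ay": 0, "az": 0}, {"dx": -3.3, "dy": 0, "dz": 0, "ax": 0, "ay": 0, "az": 0}]'

```text
time_s: 27.88
position: [0.6018, 0.2662, 0.1999]
orientation: [0.45, 1.565, 0.448]
contact_force: [-0.2, 0.2, -1.4]
opening: 0.0853
```

```bash
python3 cam.py 23 .603 .266 .06; python3 go.py .452 .1125 .16 0; python3 ov.py 23 .603,.266,.02,.042 .6015,.2659,.02,.017 .6015,.2659,.057,.023
```

```text
side origin 244 90 scale 5, target px 284.7 150.4
top origin 109 94 scale 5, target px 150.0 154.8
t 27.98 grasp [0.6004 0.2652 0.1907] jaw ang -0.1 x [ 0.  0. -1.] F [-1.  -0.   0.5] open 0.0853 q [-0.07  0.51 -0.58  1.57  0.3   1.15 -0.71]
d [ 0.767 -3.823 -3.704] a [-0.02  0.   -0.  ] rows 5.2
```

View pics/o23.png

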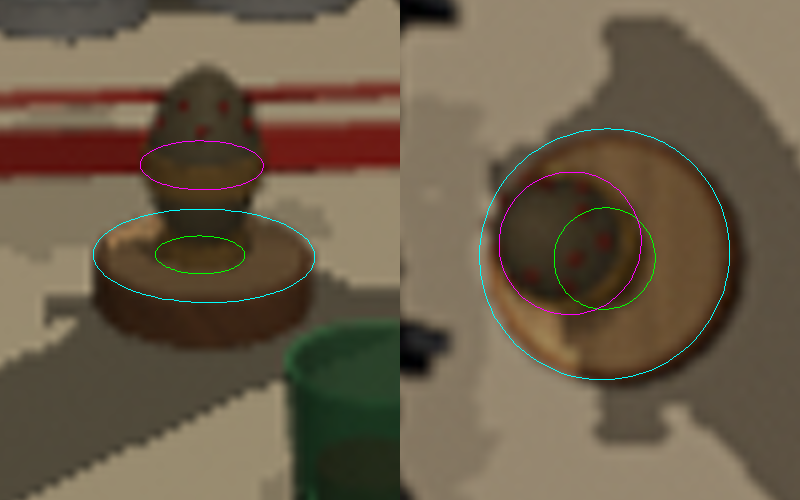

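The medium egg stands upright within a couple of mm of its plinth's centre. I go back for the small egg.

Request:
play_rows --series '[{"dx": 0, "dy": -0.5, "dz": -0.5, "ax": 0, "ay": 0, "az": 0}, {"dx": 0, "dy": -1.1, "dz": -1.0, "ax": 0, "ay": 0, "az": 0}, {"dx": 0, "dy": -1.7, "dz": -1.6, "ax": 0, "ay": 0, "az": 0}, {"dx": 0.1, "dy": -2.3, "dz": -2.2, "ax": 0, "ay": 0, "az": 0}, {"dx": 0.3, "dy": -2.9, "dz": -2.8, "ax": 0, "ay": 0, "az": 0}, {"dx": 0.5, "dy": -3.4, "dz": -3.3, "ax": 0, "ay": 0, "az": 0}, {"dx": 0.7, "dy": -3.7, "dz": -3.6, "ax": 0, "ay": 0, "az": 0}, {"dx": 0.77, "dy": -3.82, "dz": -3.7, "ax": 0, "ay": 0, "az": 0}, {"dx": 0.77, "dy": -3.82, "dz": -3.7, "ax": 0, "ay": 0, "az": 0}, {"dx": 0.77, "dy": -3.82, "dz": -3.7, "ax": 0, "ay": 0, "az": 0}]'

```text
time_s: 28.82
position: [0.4526, 0.1132, 0.1656]
orientation: [1.512, 1.57, 1.51]
contact_force: [0.6, 0.2, 0.3]
opening: 0.0854
```

```bash
python3 go.py .452 .1115 .0375 0;python3 cam.py 24 .452 .1115 .06;  python3 ov.py 24 .452,.1115,.008,.014 .452,.1115,.029,.017 .452,.1115,.043,.017
```

```text
t 28.82 grasp [0.4526 0.1132 0.1596] jaw ang -0.1 x [ 0.     0.001 -1.   ] F [0.6 0.2 0.3] open 0.0854 q [ 0.21  0.21 -0.61  2.05  0.15  0.93 -0.48]
d [ 3.053 -0.045 -0.014] a [-0.02  0.   -0.01] rows 2.9
side origin 192 114 scale 5, target px 232.7 174.8
top origin 169 154 scale 5, target px 209.3 214.5
```

View pics/o24.png

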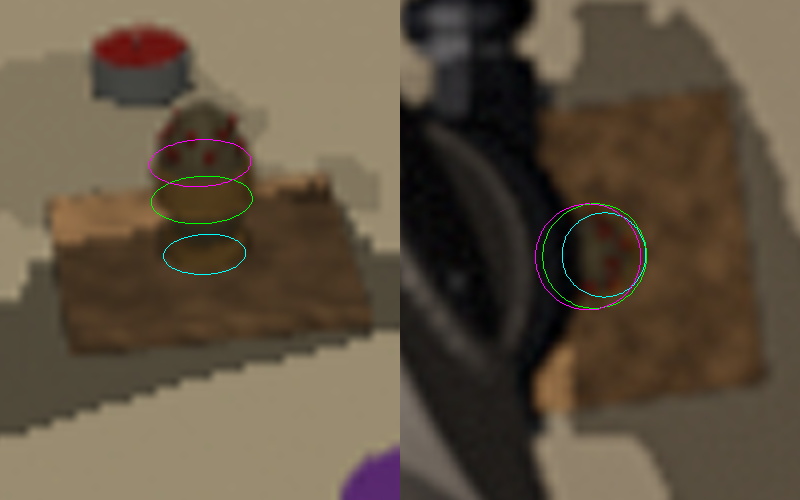

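The overlay matches the small egg where I left it. I descend.

Request:
play_rows --series '[{"dx": 0.2, "dy": -0.04, "dz": -0.01, "ax": 0, "ay": 0, "az": 0}, {"dx": 0.6, "dy": -0.04, "dz": -0.01, "ax": 0, "ay": 0, "az": 0}, {"dx": 1.1, "dy": -0.04, "dz": -0.01, "ax": 0, "ay": 0, "az": 0}, {"dx": 1.6, "dy": -0.04, "dz": -0.01, "ax": 0, "ay": 0, "az": 0}, {"dx": 2.1, "dy": -0.04, "dz": -0.01, "ax": 0, "ay": 0, "az": 0}, {"dx": 2.5, "dy": -0.04, "dz": -0.01, "ax": 0, "ay": 0, "az": 0}, {"dx": 2.8, "dy": -0.04, "dz": -0.01, "ax": 0, "ay": 0, "az": 0}, {"dx": 2.95, "dy": -0.04, "dz": -0.01, "ax": 0, "ay": 0, "az": 0}, {"dx": 3.03, "dy": -0.04, "dz": -0.01, "ax": 0, "ay": 0, "az": 0}, {"dx": 3.03, "dy": -0.04, "dz": -0.01, "ax": 0, "ay": 0, "az": 0}, {"dx": 3.03, "dy": -0.04, "dz": -0.01, "ax": 0, "ay": 0, "az": 0}]'

```text
time_s: 29.83
position: [0.4538, 0.1131, 0.0455]
orientation: [0.684, 1.568, 0.684]
contact_force: [1.3, -0.2, -0.8]
opening: 0.0855
```

```bash
python3 go.py .452 .1115 .038 0;python3 cam.py 25 .452 .1115 .06
```

```text
t 29.83 grasp [0.4538 0.1131 0.0395] jaw ang -0.0 x [ 0.003  0.002 -1.   ] F [ 1.3 -0.2 -0.8] open 0.0855 q [ 0.12  0.4  -0.53  2.14  0.33  0.67 -0.64]
d [ 0.038 -0.039 -0.044] a [-0.    0.03 -0.02] rows 0.1
side origin 192 114 scale 5, target px 232.7 174.8
top origin 169 154 scale 5, target px 209.3 214.5
```

View pics/v25.png

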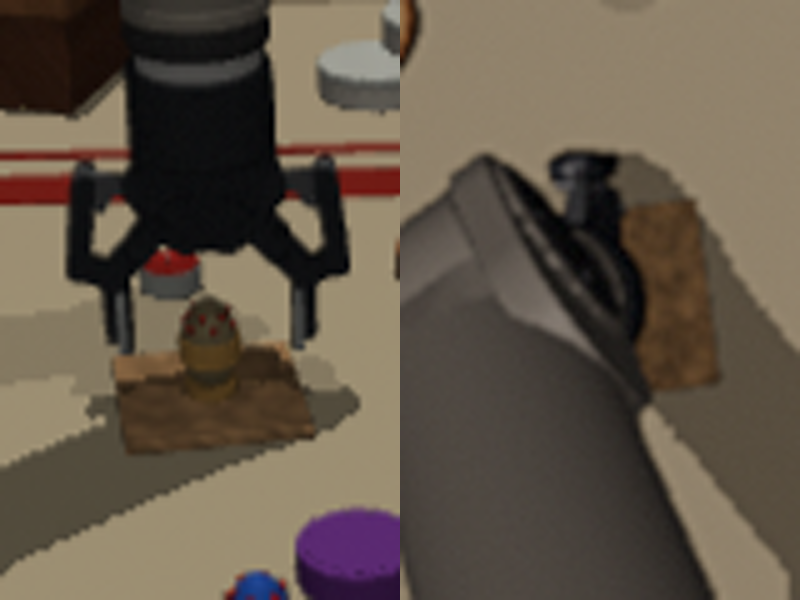

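The egg is well centred between the fingers. I make a final adjustment and close.

Request:
play_rows --series '[{"dx": 0.02, "dy": -0.04, "dz": -0.04, "ax": 0, "ay": 0, "az": 0}, {"dx": 0.03, "dy": -0.04, "dz": -0.04, "ax": 0, "ay": 0.03, "az": 0}, {"dx": 0.03, "dy": -0.04, "dz": -0.04, "ax": 0, "ay": 0.03, "az": 0}, {"dx": 0.03, "dy": -0.04, "dz": -0.04, "ax": 0, "ay": 0.03, "az": 0}, {"dx": 0.03, "dy": -0.04, "dz": -0.04, "ax": 0, "ay": 0.03, "az": 0}, {"dx": 0.03, "dy": -0.04, "dz": -0.04, "ax": 0, "ay": 0.03, "az": 0}, {"dx": 0.03, "dy": -0.04, "dz": -0.04, "ax": 0, "ay": 0.03, "az": 0}, {"dx": 0.03, "dy": -0.04, "dz": -0.04, "ax": 0, "ay": 0.03, "az": 0}]' --gripper 135 --force 20

```text
time_s: 30.6
position: [0.4523, 0.1113, 0.0446]
orientation: [1.269, 1.569, 1.269]
contact_force: [-0.3, 0.4, 0.7]
opening: 0.0401
```

Request:
play_rows --series '[{"dx": 0, "dy": 0, "dz": 0, "ax": 0, "ay": 0, "az": 0}, {"dx": 0, "dy": 0, "dz": 0, "ax": 0, "ay": 0, "az": 0}, {"dx": 0, "dy": 0, "dz": 0, "ax": 0, "ay": 0, "az": 0}, {"dx": 0, "dy": 0, "dz": 0, "ax": 0, "ay": 0, "az": 0}, {"dx": 0, "dy": 0, "dz": 0, "ax": 0, "ay": 0, "az": 0}, {"dx": 0, "dy": 0, "dz": 0, "ax": 0, "ay": 0, "az": 0}]' --gripper 200 --force 25

```text
time_s: 31.1
position: [0.4524, 0.1114, 0.0448]
orientation: [1.212, 1.569, 1.212]
contact_force: [-0.7, -0.5, 3.5]
opening: 0.0329
```

```bash
python3 go.py .452 .1115 .15 0
```

```text
t 31.1 grasp [0.4524 0.1114 0.0388] jaw ang -0.0 x [ 0.001  0.002 -1.   ] F [-0.7 -0.5  3.5] open 0.0329 q [ 0.12  0.4  -0.53  2.14  0.33  0.67 -0.63]
d [-2.781  0.008 -0.007] a [-0.01  0.01 -0.02] rows 2.7
```

Request:
play_rows --series '[{"dx": -0.2, "dy": 0, "dz": 0, "ax": 0, "ay": 0, "az": 0}, {"dx": -0.5, "dy": 0, "dz": 0, "ax": 0, "ay": 0, "az": 0}, {"dx": -1.0, "dy": 0, "dz": 0, "ax": 0, "ay": 0, "az": 0}, {"dx": -1.6, "dy": 0, "dz": 0, "ax": 0, "ay": 0, "az": 0}, {"dx": -2.1, "dy": 0, "dz": 0, "ax": 0, "ay": 0, "az": 0}, {"dx": -2.5, "dy": 0, "dz": 0, "ax": 0, "ay": 0, "az": 0}, {"dx": -2.7, "dy": 0, "dz": 0, "ax": 0, "ay": 0, "az": 0}, {"dx": -2.7, "dy": 0, "dz": 0, "ax": 0, "ay": 0, "az": 0}, {"dx": -2.7, "dy": 0, "dz": 0, "ax": 0, "ay": 0, "az": 0}]'

```text
time_s: 31.85
position: [0.4521, 0.111, 0.1526]
orientation: [1.148, 1.569, 1.147]
contact_force: [-0.0, -0.7, -0.2]
opening: 0.0332
```

```bash
python3 go.py .6255 -.052 .14 0;python3 cam.py 26 .452 .1115 .14
```

```text
t 31.85 grasp [0.4521 0.111  0.1466] jaw ang -0.0 x [ 0.001  0.002 -1.   ] F [-0.  -0.7 -0.2] open 0.0332 q [ 0.21  0.22 -0.61  2.07  0.16  0.9  -0.49]
d [ 0.161 -4.072  4.337] a [-0.01  0.01 -0.02] rows 5.7
side origin 191 86 scale 5, target px 231.3 146.9
top origin 163 155 scale 5, target px 203.9 215.1
```

View pics/v26.png

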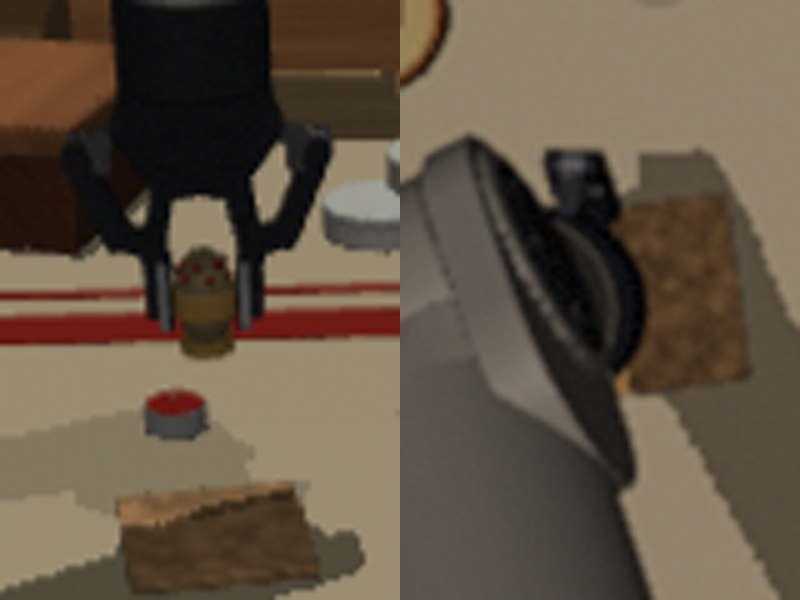

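The small egg is lifted and upright. I carry it to the small plinth.

Request:
play_rows --series '[{"dx": 0, "dy": -0.15, "dz": 0.16, "ax": 0, "ay": 0, "az": 0}, {"dx": 0, "dy": -0.45, "dz": 0.48, "ax": 0, "ay": 0, "az": 0}, {"dx": 0, "dy": -0.9, "dz": 0.96, "ax": 0, "ay": 0, "az": 0}, {"dx": 0, "dy": -1.4, "dz": 1.5, "ax": 0, "ay": 0, "az": 0}, {"dx": 0, "dy": -1.9, "dz": 2.02, "ax": 0, "ay": 0, "az": 0}, {"dx": 0, "dy": -2.4, "dz": 2.56, "ax": 0, "ay": 0, "az": 0}, {"dx": 0, "dy": -2.9, "dz": 3.09, "ax": 0, "ay": 0, "az": 0}, {"dx": 0, "dy": -3.4, "dz": 3.62, "ax": 0, "ay": 0, "az": 0}, {"dx": 0.05, "dy": -3.75, "dz": 4.0, "ax": 0, "ay": 0, "az": 0}, {"dx": 0.1, "dy": -3.95, "dz": 4.22, "ax": 0, "ay": 0, "az": 0}, {"dx": 0.15, "dy": -4.07, "dz": 4.33, "ax": 0, "ay": 0, "az": 0}, {"dx": 0.15, "dy": -4.07, "dz": 4.33, "ax": 0, "ay": 0, "az": 0}, {"dx": 0.15, "dy": -4.07, "dz": 4.33, "ax": 0, "ay": 0, "az": 0}]'

```text
time_s: 33.03
position: [0.6235, -0.0511, 0.1443]
orientation: [2.559, 1.566, 2.56]
contact_force: [0.5, -0.2, -0.5]
opening: 0.0328
```

```bash
python3 go.py .6255 -.052 .0565 0;python3 cam.py 27 .6265 -.052 .08
```

```text
t 33.03 grasp [ 0.6235 -0.051   0.1383] jaw ang 0.0 x [-0.004  0.002 -1.   ] F [ 0.5 -0.2 -0.5] open 0.0328 q [ 0.38  0.49 -0.48  1.7   0.26  1.02 -0.2 ]
d [ 2.046 -0.029  0.057] a [ 0.01 -0.04 -0.03] rows 2.0
side origin 266 137 scale 5, target px 306.6 197.4
top origin 234 84 scale 5, target px 274.6 144.8
```

View pics/v27.png

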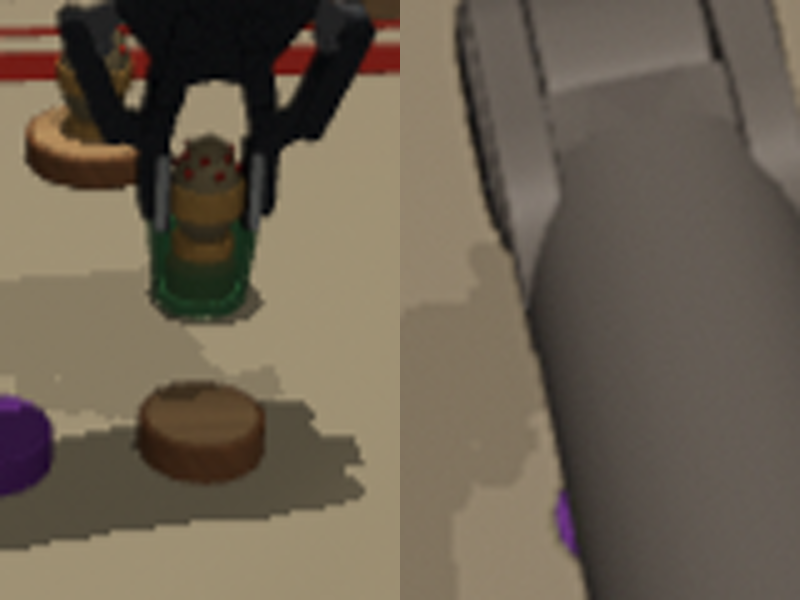

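The egg is upright over the small plinth. I lower it to about 6 mm above.

Request:
play_rows --series '[{"dx": 0.2, "dy": -0.03, "dz": 0.03, "ax": 0, "ay": -0.04, "az": 0}, {"dx": 0.5, "dy": -0.03, "dz": 0.05, "ax": 0, "ay": -0.04, "az": -0.03}, {"dx": 0.9, "dy": -0.03, "dz": 0.05, "ax": 0, "ay": -0.04, "az": -0.03}, {"dx": 1.3, "dy": -0.03, "dz": 0.05, "ax": 0, "ay": -0.04, "az": -0.03}, {"dx": 1.6, "dy": -0.03, "dz": 0.05, "ax": 0, "ay": -0.04, "az": -0.03}, {"dx": 1.8, "dy": -0.03, "dz": 0.05, "ax": 0, "ay": -0.04, "az": -0.03}, {"dx": 1.95, "dy": -0.03, "dz": 0.05, "ax": 0, "ay": -0.04, "az": -0.03}, {"dx": 2.02, "dy": -0.03, "dz": 0.05, "ax": 0, "ay": -0.04, "az": -0.03}, {"dx": 2.02, "dy": -0.03, "dz": 0.05, "ax": 0, "ay": -0.04, "az": -0.03}, {"dx": 2.02, "dy": -0.03, "dz": 0.05, "ax": 0, "ay": -0.04, "az": -0.03}]'

```text
time_s: 33.97
position: [0.6259, -0.0514, 0.0647]
orientation: [-0.222, 1.569, -0.221]
contact_force: [0.2, 0.5, 0.1]
opening: 0.0326
```

```bash
python3 go.py .6255 -.052 .0508 0;python3 cam.py 28 .6265 -.052 .05; python3 ov.py 28 .6274,-.052,.02,.03 .626,-.052,.027,.014
```

```text
t 33.97 grasp [ 0.6259 -0.0514  0.0587] jaw ang 0.1 x [ 0.002 -0.    -1.   ] F [0.2 0.5 0.1] open 0.0326 q [ 0.35  0.59 -0.45  1.75  0.32  0.87 -0.24]
d [ 0.199 -0.016 -0.01 ] a [0.02 0.02 0.01] rows 0.2
side origin 266 148 scale 5, target px 306.1 208.6
top origin 234 86 scale 5, target px 274.4 146.8
```

View pics/o28.png

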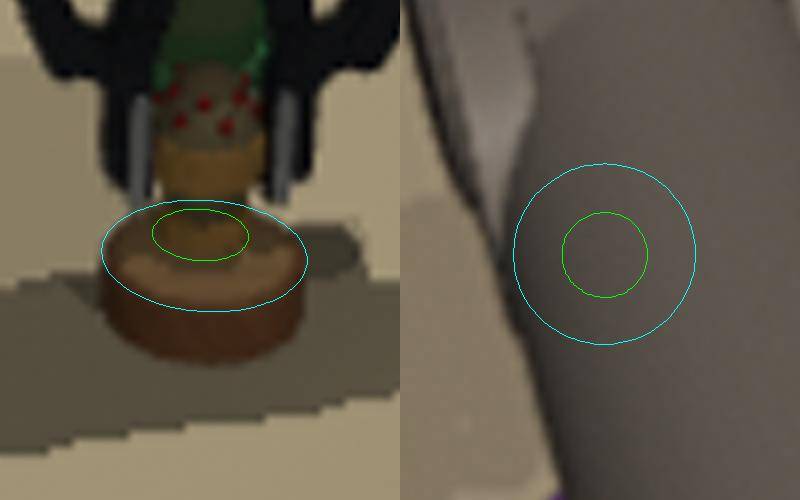

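```bash
python3 ov.py 28 .6274,-.052,.02,.03 .627,-.0515,.0489,.017 .627,-.0515,.0279,.014
python3 - <<'E'
import cv2
i=cv2.imread("pics/o28.png")[:,:400];i=cv2.convertScaleAbs(i,alpha=2.0)
cv2.imwrite("pics/o28b.png",cv2.resize(i[50:350,50:350],(600,600)))
E
```

```text
(no output)
```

View pics/o28b.png

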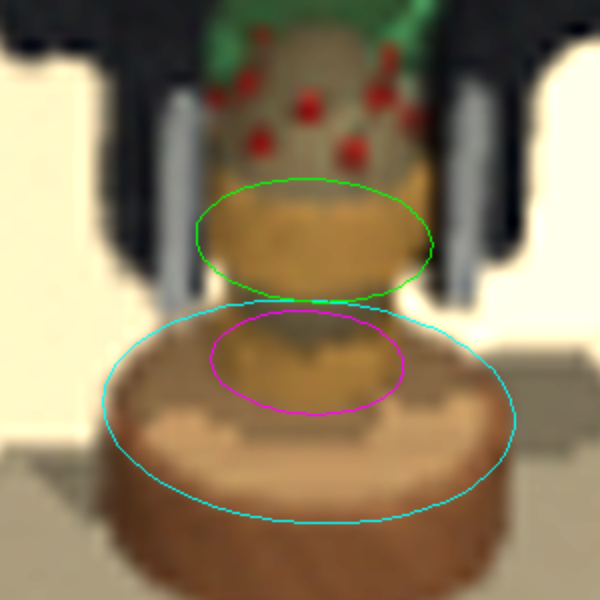

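The foot will land within about 2 mm of the centre. I apply a small −x/−y correction and lower.

Request:
play_rows --series '[{"dx": 0.04, "dy": -0.03, "dz": -0.02, "ax": 0, "ay": 0, "az": 0}, {"dx": 0.08, "dy": -0.03, "dz": -0.02, "ax": 0, "ay": 0, "az": 0}, {"dx": 0.11, "dy": -0.03, "dz": -0.02, "ax": 0, "ay": 0, "az": 0}, {"dx": 0.14, "dy": -0.03, "dz": -0.02, "ax": 0, "ay": 0, "az": 0}, {"dx": 0.16, "dy": -0.03, "dz": -0.02, "ax": 0, "ay": 0, "az": 0}, {"dx": 0.18, "dy": -0.03, "dz": -0.02, "ax": 0, "ay": 0, "az": 0}, {"dx": 0.18, "dy": -0.03, "dz": -0.02, "ax": 0, "ay": 0, "az": 0}, {"dx": 0.18, "dy": -0.03, "dz": -0.02, "ax": 0, "ay": 0, "az": 0}]'

```text
time_s: 34.73
position: [0.6253, -0.0526, 0.0578]
orientation: [-0.192, 1.568, -0.191]
contact_force: [0.6, -0.2, -0.5]
opening: 0.033
```

```bash
python3 go.py .625 -.052 .0508 0
```

```text
t 34.73 grasp [ 0.6253 -0.0526  0.0518] jaw ang 0.1 x [ 0.002 -0.    -1.   ] F [ 0.6 -0.2 -0.5] open 0.033 q [ 0.35  0.6  -0.45  1.76  0.33  0.86 -0.25]
d [ 0.025  0.014 -0.007] a [0.02 0.03 0.01] rows 0.0
```

Request:
play_rows --series '[{"dx": 0.01, "dy": 0, "dz": 0, "ax": 0, "ay": 0, "az": 0}, {"dx": 0.02, "dy": 0, "dz": 0, "ax": 0, "ay": 0, "az": 0}, {"dx": 0.03, "dy": 0, "dz": 0, "ax": 0, "ay": 0, "az": 0}, {"dx": 0.04, "dy": 0, "dz": 0, "ax": 0, "ay": 0, "az": 0}, {"dx": 0.04, "dy": 0, "dz": 0, "ax": 0, "ay": 0, "az": 0}]'

```text
time_s: 35.15
position: [0.6254, -0.0526, 0.0568]
orientation: [-0.289, 1.568, -0.287]
contact_force: [-1.5, 0.7, 5.6]
opening: 0.0334
```

```bash
python3 go.py; python3 cam.py 29 .6265 -.052 .05
```

```text
t 35.15 grasp [ 0.6254 -0.0526  0.0508] jaw ang 0.1 x [ 0.003 -0.001 -1.   ] F [-1.5  0.7  5.6] open 0.0334 q [ 0.35  0.6  -0.45  1.76  0.33  0.86 -0.25]
side origin 266 148 scale 5, target px 306.1 208.6
top origin 234 86 scale 5, target px 274.4 146.8
```

View pics/v29.png

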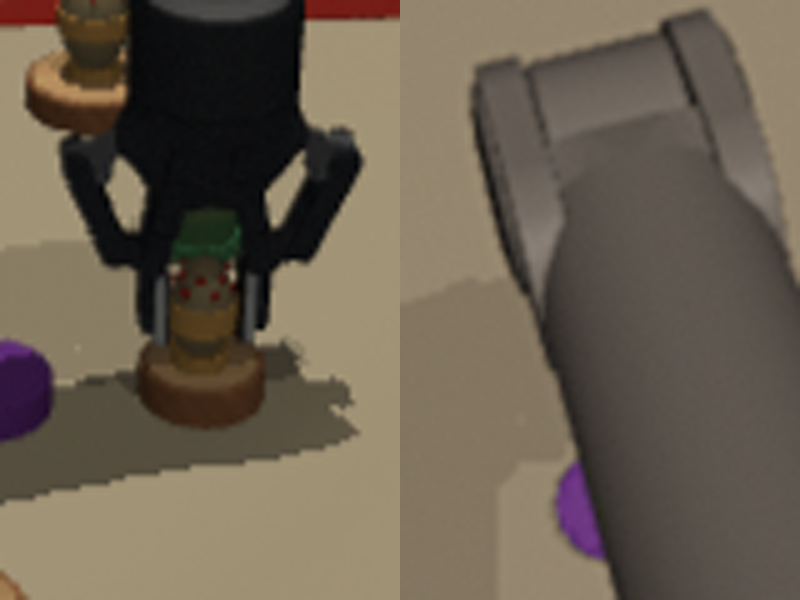

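The egg touches the plinth at about 6 N and stands near the middle. I release, rise and back off.

Request:
play_rows --series '[{"dx": 0, "dy": 0, "dz": 0, "ax": 0, "ay": 0, "az": 0}, {"dx": 0, "dy": 0, "dz": 0, "ax": 0, "ay": 0, "az": 0}, {"dx": 0, "dy": 0, "dz": 0, "ax": 0, "ay": 0, "az": 0}, {"dx": 0, "dy": 0, "dz": 0, "ax": 0, "ay": 0, "az": 0}, {"dx": 0, "dy": 0, "dz": 0, "ax": 0, "ay": 0, "az": 0}, {"dx": 0, "dy": 0, "dz": 0, "ax": 0, "ay": 0, "az": 0}, {"dx": 0, "dy": 0, "dz": 0, "ax": 0, "ay": 0, "az": 0}, {"dx": 0, "dy": 0, "dz": 0, "ax": 0, "ay": 0, "az": 0}, {"dx": 0, "dy": 0, "dz": 0, "ax": 0, "ay": 0, "az": 0}]' --gripper 20

```text
time_s: 36.0
position: [0.6254, -0.0526, 0.0568]
orientation: [-0.27, 1.568, -0.269]
contact_force: [-0.2, -0.1, 0.0]
opening: 0.0788
```

Request:
play_rows --series '[{"dx": -0.2, "dy": 0, "dz": 0, "ax": 0, "ay": 0, "az": 0}, {"dx": -0.6, "dy": 0, "dz": 0, "ax": 0, "ay": 0, "az": 0}, {"dx": -1.2, "dy": 0, "dz": 0, "ax": 0, "ay": 0, "az": 0}, {"dx": -2.0, "dy": 0, "dz": 0, "ax": 0, "ay": 0, "az": 0}, {"dx": -2.8, "dy": 0, "dz": 0, "ax": 0, "ay": 0, "az": 0}, {"dx": -3.6, "dy": 0, "dz": 0, "ax": 0, "ay": 0, "az": 0}, {"dx": -4.2, "dy": 0, "dz": -0.5, "ax": 0, "ay": 0, "az": 0}, {"dx": -4.4, "dy": 0, "dz": -1.2, "ax": 0, "ay": 0, "az": 0}, {"dx": -4.4, "dy": 0, "dz": -2.0, "ax": 0, "ay": 0, "az": 0}, {"dx": -4.4, "dy": 0, "dz": -2.8, "ax": 0, "ay": 0, "az": 0}, {"dx": -4.4, "dy": 0, "dz": -3.6, "ax": 0, "ay": 0, "az": 0}, {"dx": -4.4, "dy": 0, "dz": -4.4, "ax": 0, "ay": 0, "az": 0}, {"dx": -4.4, "dy": 0, "dz": -4.8, "ax": 0, "ay": 0, "az": 0}, {"dx": -4.4, "dy": 0, "dz": -4.8, "ax": 0, "ay": 0, "az": 0}]'

```text
time_s: 37.17
position: [0.4293, -0.0531, 0.2325]
orientation: [-1.405, 1.567, -1.404]
contact_force: [0.6, -0.8, -0.7]
opening: 0.0791
```

```bash
python3 go.py; python3 cam.py 30 .6265 -.052 .05
python3 - <<'E'
import pickle,cv2
d=pickle.load(open("c30.pkl","rb"))
for n in d: cv2.imwrite(f"pics/f_{n}.png",cv2.cvtColor(d[n]["pixels"],cv2.COLOR_RGB2BGR))
E
python3 ov.py 30 .6274,-.052,.02,.03 .6274,-.052,.02,.014 .6274,-.052,.055,.017
```

```text
t 37.17 grasp [ 0.4293 -0.0531  0.2265] jaw ang 0.0 x [ 0.001 -0.003 -1.   ] F [ 0.6 -0.8 -0.7] open 0.0791 q [ 0.55  0.04 -0.54  2.04  0.03  1.06 -0.  ]
side origin 266 148 scale 5, target px 306.1 208.6
top origin 234 86 scale 5, target px 274.4 146.8
```

View pics/o30.png

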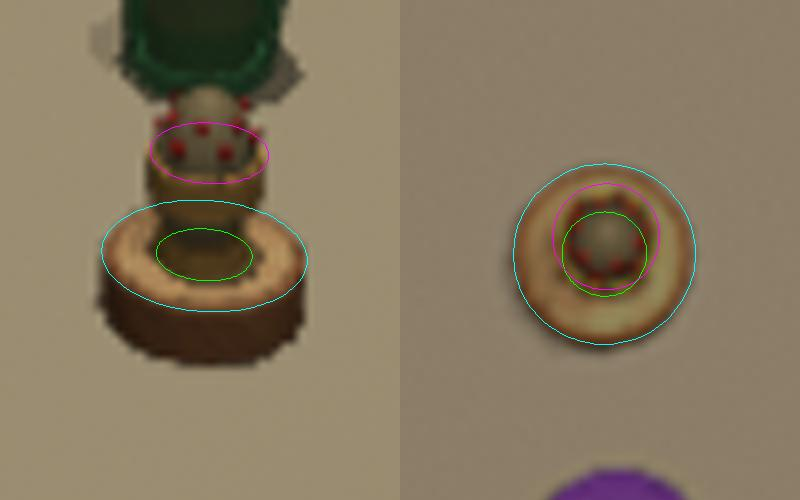

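View pics/f_side.png

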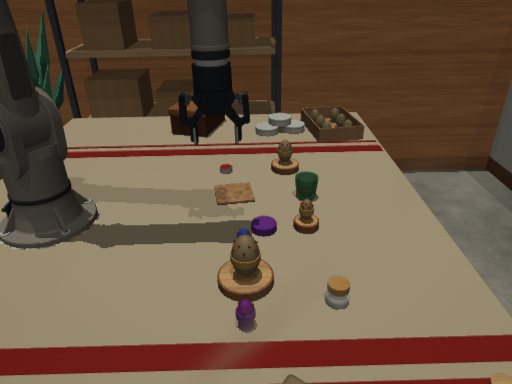

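View pics/f_top.png

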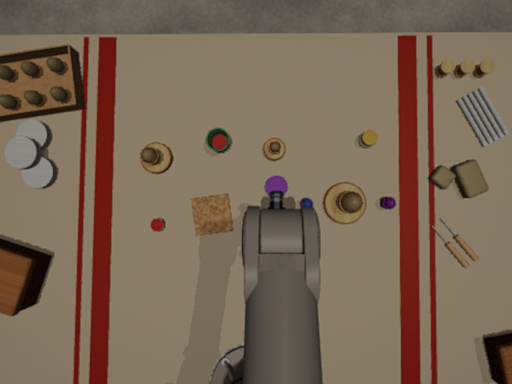

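All three eggs stand upright on their own plinths, and the jar, glass and tea light haven't moved. I'll do one centring check on the large and medium eggs.

```bash
python3 ov.py 30 .4857,-.238,.02,.055 .4857,-.238,.02,.02 .4857,-.238,.073,.029; cp pics/o30.png pics/oL.png; python3 ov.py 30 .603,.2655,.02,.042 .603,.2655,.02,.017 .603,.2655,.064,.023; cp pics/o30.png pics/oM.png
python3 - <<'E'
import cv2,numpy as np
a=[cv2.convertScaleAbs(cv2.imread(f"pics/o{k}.png")[100:400],alpha=1.5) for k in "LM"];cv2.imwrite("pics/oLM.png",np.vstack(a))
E
```

```text
(no output)
```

View pics/oLM.png

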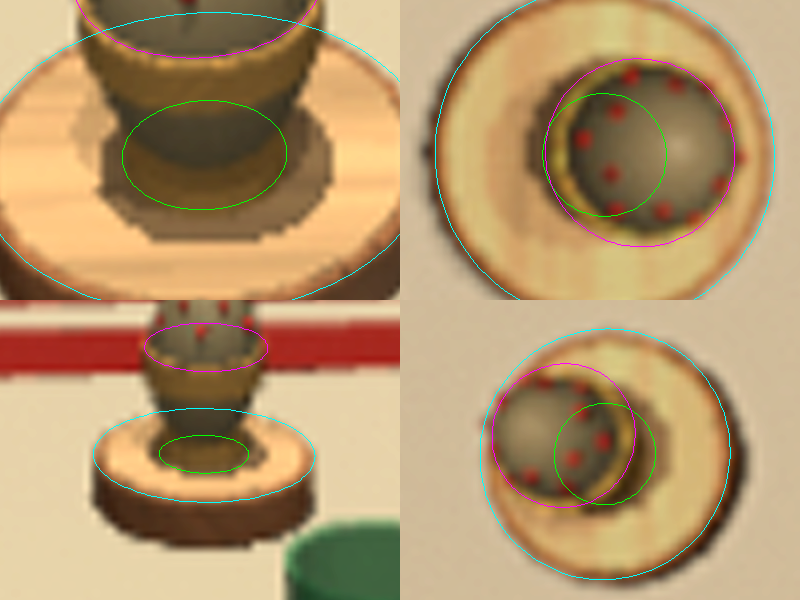

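The outlines drawn for perfectly centred eggs fit the large and medium eggs within about 3 mm. I'm handing the job in.

```bash
python3 -c "
from bench import r
print(r.close_job())"
```

```text
the job is handed in; nothing more can be done
None
```

I moved the small egg to the cork pad and let go of it there. Then I moved the large egg to the large plinth, the medium egg to the medium plinth, and the small egg from the pad to the small plinth. I handed in at about 37 s on the robot's clock. Each egg was set down gently, with contact forces of about 4 to 9 N.

The last pictures, taken with the gripper well clear, show all three eggs upright. They look within about 3 mm of the middle of their plinths, by eye from the overlays. The jar, glass, tea light and the blue and purple look-alikes appear not to have moved.

One call was refused at the start for missing keys and moved nothing. The two cameras disagreed by up to about 5 mm in y and the side camera hinted at an x bias of about 2.5 mm, so I made a few small corrections from the pictures before setting down.

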